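# Close the filler's pressure pot: four T-bar nuts in cross order

## Robot

A 6-joint arm with a two-finger parallel gripper is mounted at the origin on the work surface. World frame = base frame: x ahead of the robot, y to its left, z up, the work surface at z = 0. Lengths are in mm, angles in rad, forces in N, time in s.
With the tool pointing down it reaches from about 300 to 775 mm from the base axis. Payload 14.6 kg.
Tool frame: the origin (TCP) lies on the centre line of the jaws, within the pads' length; the fingertips stand 22 mm ahead of it and the grasp point (between the pads) lies 3 mm ahead of it (manip.tcp_to_tips is the distance from the TCP to the fingertips, in mm); z points along the fingers, y is the direction in which the jaws open and shut (so a half turn about z gives the same grasp; the last joint's range is limited). The gripper opens to 94 mm and grips with 3 to 60 N. Pads are 16 mm wide; open, the fingers measure 119 mm over their backs; the gripper's body (75 mm by 177 mm) begins 78 mm behind the grasp point.
Start: joints at [-1.242, 0.3, 1.521, -0, 1.321, -0.067], TCP at [212.043, -507.471, 187.546] pointing down, gripper open.
Joint ranges: [-3.03, 3.03], [-0.79, 2.21], [0.23, 2.52], [-1.04, 4.18], [0, 3.07], [-2.55, 2.55]. Speed limits (rad/s): [2.22, 2.22, 2.57, 3.14, 3.14, 3.14].

## Interface

Orientations are given as [roll, pitch, yaw] about the fixed x, y, z axes, in that order (R = Rz(yaw) Ry(pitch) Rx(roll)).
In Python, from cell import manip, vision, workorder gives the robot as it stands.
- The arm moves only by the tool carry_out, never from a script. Its argument "deltas" is a list of rows, each a list of 3 entries, a list of its own where there are three numbers: the shift along the tool's x, y, z in cm, then the turn about the tool's z in degrees, then the opening, from 0 (shut) to 1 (fully open). A call has 1 to 20 rows; each row shifts and turns the commanded pose from where the row before left it, along the tool's axes as they then stand; what a row does not reach is not made up. A row lasts 1/12 s, in which the tool goes at most 41.7 mm and 7.16 degrees, less where a joint would pass 70% of its speed; a pose out of reach is approached as far as the arm can. A call with a gripper value outside its range is refused whole. The fingers move at their own pace and stop on an object; "grip_force" is the grip in N (left out, the last holds). Time passes only in rows, so rows that do not move let the fingers close. It gives the time, the measured TCP pose, the force and the opening at its end, in the units of the state.
- manip.read_state(): the state, without advancing time (a new reading comes with each control period).
- vision.camera(name): name is "scene" or "top"; returns (picture, depth): 400x640x3 uint8, red, green, blue; 400x640 float32, mm along the optical axis (not along the pixel's ray), 0 where there is no reading.
- vision.calibration(name): a dict with "mtx" (3x3 intrinsics, pixels), "eye" and "orientation" of the camera in the world. Camera axes: x right, y down, z forward; pixel columns grow to the right and rows downward; lengths in mm; the calibration is good to about 2 mm. A picture is of the moment at which its call begins. calibration takes no time and is no camera call.
- workorder.sign_off(): hands the job in, once; it reports no verdict.
The state is a dict: "clock": time; "joints": joint angles; "qd": joint speeds; "effort": joint torques, N m; "eef_pos": TCP position; "eef_rot": TCP orientation; "wrist_force": force on the tool from outside, world axes, zero at the start; "moment": the same for the moment, N m; "finger_gap": finger opening in mm.
Only numpy, scipy, OpenCV 4.12 (cv2) and the standard library are available. Lean on these libraries where they do the work, as an engineer would, in place of code of your own. Each camera call takes 0.05 s, during which the arm holds its last target.

## Task

The lid of the steel pressure pot is sitting loose on its rubber gasket. Tighten its four T-bar nuts clockwise, each by about half a turn until it comes up firm (do not force it further), in cross order: one nut, then the one diagonally opposite, then the other two, so that the lid goes down level and fully home on the metal all round. Leave the bowls, tub and spatula alone.

Things in the scene. Friction and masses are not known exactly. Their poses are not given: they have to be found in the camera images.
- pot: Stainless pressure pot, fixed to the bench, 140 mm across the flange, on a 170 mm square foot plate. Origin on its axis at the bench, z up. The metal seat of the lid (tops of the four lugs) is 139 mm above the origin. Nuts A, B, C, D stand at (58, 58), (-58, 58), (-58, -58), (58, -58) mm in its x, y
- lid: Loose round steel lid, 138 mm across, 10 mm thick at the four ears (36 mm wide, reaching 99 mm from the axis) under the nuts, 0.9 kg within a third. Origin at the centre of its underside. Gauge 42 mm across in its middle, top 47 mm above the origin; red relief button beside it. A springy red gasket holds the lid 2 to 3 mm off the metal seat at the start; fully home its origin is 139 mm above the pot's
- nut_a: T-bar hand nut A, opposite C: hub 33 mm wide at its foot, blue bar 76 long, 11 thick, 14 mm high. Origin on the nut's axis at its foot; bar along the nut's x axis (both ends alike), 21 to 35 mm above the origin, ends free beneath. Clockwise from above tightens, sinks 8 mm per turn; only turns. Starts 0 to 2 mm above the lid. Runs easily (0.05 to 0.25 N m); after 0.35 to 0.65 turn it stiffens within 0.5 rad: firm at 0.3 to 0.5, forced over 0.7 N m
- nut_b: T-bar hand nut B, opposite D: hub 33 mm wide at its foot, blue bar 76 long, 11 thick, 14 mm high. Origin on the nut's axis at its foot; bar along the nut's x axis (both ends alike), 21 to 35 mm above the origin, ends free beneath. Clockwise from above tightens, sinks 8 mm per turn; only turns. Starts 0 to 2 mm above the lid. Runs easily (0.05 to 0.25 N m); after 0.35 to 0.65 turn it stiffens within 0.5 rad: firm at 0.3 to 0.5, forced over 0.7 N m
- nut_c: T-bar hand nut C, opposite A: hub 33 mm wide at its foot, blue bar 76 long, 11 thick, 14 mm high. Origin on the nut's axis at its foot; bar along the nut's x axis (both ends alike), 21 to 35 mm above the origin, ends free beneath. Clockwise from above tightens, sinks 8 mm per turn; only turns. Starts 0 to 2 mm above the lid. Runs easily (0.05 to 0.25 N m); after 0.35 to 0.65 turn it stiffens within 0.5 rad: firm at 0.3 to 0.5, forced over 0.7 N m
- nut_d: T-bar hand nut D, opposite B: hub 33 mm wide at its foot, blue bar 76 long, 11 thick, 14 mm high. Origin on the nut's axis at its foot; bar along the nut's x axis (both ends alike), 21 to 35 mm above the origin, ends free beneath. Clockwise from above tightens, sinks 8 mm per turn; only turns. Starts 0 to 2 mm above the lid. Runs easily (0.05 to 0.25 N m); after 0.35 to 0.65 turn it stiffens within 0.5 rad: firm at 0.3 to 0.5, forced over 0.7 N m
- nut_a_end (a point): Point on the bar of nut A, 36 mm from the nut's axis towards its x end, 28 mm above the nut's foot
- nut_b_end (a point): Point on the bar of nut B, 36 mm from the nut's axis towards its x end, 28 mm above the nut's foot
- nut_c_end (a point): Point on the bar of nut C, 36 mm from the nut's axis towards its x end, 28 mm above the nut's foot
- nut_d_end (a point): Point on the bar of nut D, 36 mm from the nut's axis towards its x end, 28 mm above the nut's foot
- bowl0: white dessert bowl, 92 mm across, 50 mm high, loose on a beige tray; bystander
- bowl1: another such bowl; bystander
- bowl2: another such bowl; bystander
- tub: pink tub with white lid, 168 x 118 x 82 mm, loose; bystander
- spatula: spatula, 240 mm long, lying loose; bystander
Mind the look-alikes: they are no part of the job. Leave any blue look-alike of the lid alone.

How it is judged (in metres and radians):
On the way:
1. two diagonally opposite nuts are firm and the lid is down level on the metal ((((contact force between nut_a and lid above 12 N and distance of nut_a_end from where it was at the start of the episode above 0.05 m) and (contact force between nut_c and lid above 12 N and distance of nut_c_end from where it was at the start of the episode above 0.05 m)) or ((contact force between nut_b and lid above 12 N and distance of nut_b_end from where it was at the start of the episode above 0.05 m) and (contact force between nut_d and lid above 12 N and distance of nut_d_end from where it was at the start of the episode above 0.05 m))) and z of lid in the frame of pot below 0.1405 m and angle between lid's own z axis and vertical below 0.012 rad), for 0.2 s.
At the end, for the whole second after the job is handed in: Every nut has been turned about half a turn (a quarter to three quarters) from its start and presses on the lid with more than 12 N; the lid's underside is within 1.5 mm of the metal seat and tilted less than 0.012 rad; nuts at rest (contact force between each of nut_a, nut_b, nut_c, nut_d and lid above 12 N and distance of each of nut_a_end, nut_b_end, nut_c_end, nut_d_end from where it was at the start of the episode above 0.05 m and z of lid in the frame of pot below 0.1405 m and angle between lid's own z axis and vertical below 0.012 rad and angular speed of each of nut_a, nut_b, nut_c, nut_d below 0.1 rad/s); the robot touches nothing.
It fails at once if a nut of the second diagonal turned more than a quarter turn before both nuts of the first diagonal were (distance of any of nut_a_end, nut_c_end from where it was at the start of the episode above 0.05 m and distance of any of nut_b_end, nut_d_end from where it was at the start of the episode above 0.05 m and not (distance of each of nut_a_end, nut_c_end from where it was at the start of the episode above 0.05 m) and not (distance of each of nut_b_end, nut_d_end from where it was at the start of the episode above 0.05 m)).
It fails at once if a nut forced: it presses on the lid with more than 100 N (contact force between any of nut_a, nut_b, nut_c, nut_d and lid above 100 N).
It fails at once if a bowl, the tub or the spatula moved more than 30 mm (distance of any of bowl0, bowl1, bowl2, tub, spatula from where it was at the start of the episode above 0.03 m).
It also fails if it takes over 64 s, if anything falls off the work surface, if the arm or the gripper's body presses on something with over 40 N, if the wrist force passes 120 N, or if a joint passes its speed limit or range.

## Working session

There is one attempt and no reset: what is moved stays moved. The work goes in short steps, Python scripts to look and compute and a tool call to move; the robot and the scene stay as the last step left them, time stands still between calls to the robot, and variables do not carry over. Pictures are saved under pics/ and viewed, and the job is handed in when it is done.

Besides the shell and the picture viewer there is one more tool, called after "Emit:" as name(argument=value, ...) on one line, values as JSON. carry_out: Moves the arm, as the interface text tells. Its arguments: {"type":"object","properties":{"deltas":{"type":"array","items":{"type":"array"}},"grip_force":{"type":"number"}},"required":["deltas"]}

```bash
ls; mkdir -p pics
python3 - <<'E'
from cell import manip, vision, workorder
import cv2
print(manip.read_state())
for n in ("scene","top"):
    p,d=vision.camera(n); cv2.imwrite(f"pics/{n}0.png",p[:,:,::-1])
    import numpy as np; np.save(f"pics/{n}0.npy",d)
    print(vision.calibration(n))
E
```

```text
pics
{'clock': 0.0, 'joints': array([-1.24159013e+00,  3.00459222e-01,  1.52157316e+00, -1.34301291e-06,
        1.32069485e+00, -6.66151454e-02]), 'qd': array([ 0.00028087, -0.00072864, -0.0011787 ,  0.00041211, -0.0008476 ,
       -0.00054913]), 'effort': array([-2.66621682e-04, -5.31802154e+01, -3.52730334e+01,  7.08201667e-02,
        2.44173309e-02, -7.58216947e-05]), 'eef_pos': array([ 211.96039611, -507.21442208,  186.99620923]), 'eef_rot': array([-3.14046051e+00, -7.42258740e-05,  3.95821637e-01]), 'wrist_force': array([ 0.18967241, -0.68370439,  0.74014758]), 'moment': array([-0.00337659, -0.00111349, -0.03933793]), 'finger_gap': 94.05577511399203}
{'mtx': array([[495.26726376,   0.        , 323.66251217],
       [  0.        , 495.26726376, 199.91135307],
       [  0.        ,   0.        ,   1.        ]]), 'eye': array([1592.66025392,  416.69049989, 1298.72477789]), 'orientation': array([-2.35836368,  0.00727835,  1.9461281 ])}
{'mtx': array([[393.4821878 ,   0.        , 321.92784299],
       [  0.        , 393.4821878 , 197.45852048],
       [  0.        ,   0.        ,   1.        ]]), 'eye': array([ 401.19243799,  -25.24256953, 1143.33023001]), 'orientation': array([-3.01278878, -0.00918003, -1.55362325])}
```

View pics/scene0.png

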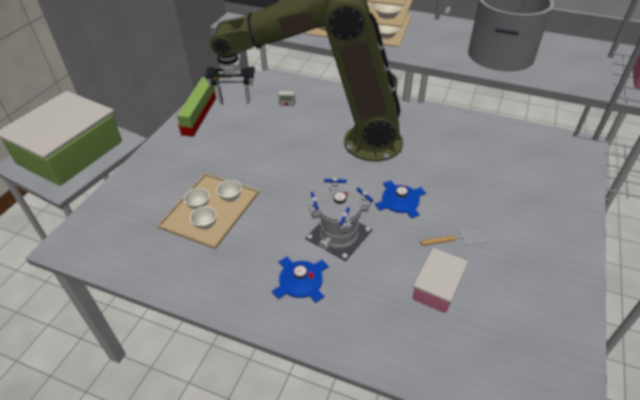

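View pics/top0.png

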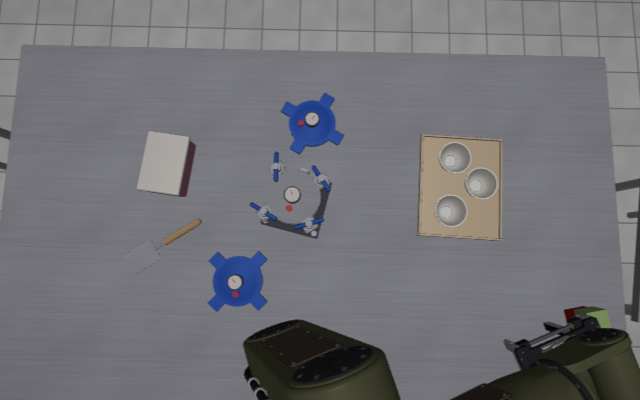

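```bash
cat > h.py <<'E'
import numpy as np, cv2
from scipy.spatial.transform import Rotation as R
from cell import manip, vision, workorder
def ray(n,uv,z):
    c=vision.calibration(n); M=R.from_euler('xyz',c['orientation']).as_matrix()
    uv=np.atleast_2d(uv).astype(float)
    d=(M@np.linalg.inv(c['mtx'])@np.c_[uv,np.ones(len(uv))].T).T
    return c['eye']+d*((z-c['eye'][2])/d[:,2])[:,None]
def depthpts(n,uv,d):
    c=vision.calibration(n); M=R.from_euler('xyz',c['orientation']).as_matrix()
    uv=np.atleast_2d(uv).astype(float)
    q=(np.linalg.inv(c['mtx'])@np.c_[uv,np.ones(len(uv))].T).T
    return c['eye']+(M@(q*d[:,None]).T).T
def bars(n,p,zt=187,amax=400):
    hsv=cv2.cvtColor(p,cv2.COLOR_RGB2HSV)
    m=cv2.inRange(hsv,(100,120,50),(125,255,255))
    k,l,s,c=cv2.connectedComponentsWithStats(m)
    return m,l,s,c
E
python3 - <<'E'
from h import *
for n in ("top","scene"):
    p=cv2.imread(f"pics/{n}0.png")[:,:,::-1].copy(); d=np.load(f"pics/{n}0.npy")
    m,l,s,c=bars(n,p)
    for i in range(1,len(s)):
        if s[i,4]<8: continue
        v,u=np.where(l==i); uv=np.c_[u,v]
        P=depthpts(n,uv,d[v,u])
        print(n,i,s[i],c[i].round(1),np.median(P,0).round(0), P[:,2].max().round(1))
    r=(slice(130,260),slice(230,350)) if n=="top" else (slice(160,270),slice(290,390))
    cv2.imwrite(f"pics/z{n}.png",cv2.resize(p[r][:,:,::-1],None,fx=6 if n=='scene' else 5,fy=5,interpolation=cv2.INTER_CUBIC) if n=='top' else cv2.resize(p[r][:,:,::-1],None,fx=5,fy=5,interpolation=cv2.INTER_CUBIC))
E
```

```text
top 1 [ 281   93   63   61 1952] [311.9 123.4] [757.  -1.  32.] 1143.3
top 2 [274 152   4  11  37] [275.8 157.3] [622.  84. 187.] 190.7
top 3 [312 166   8  10  36] [315.5 170.4] [592. -15. 187.] 189.9
top 4 [274 169   4  12  46] [275.5 174.7] [579.  83. 186.] 190.6
top 5 [322 181   8  11  46] [325.8 185.8] [554. -41. 187.] 191.6
top 6 [250 203  10   8  40] [254.6 206. ] [501. 132. 187.] 190.5
top 7 [265 212  11   9  47] [270.6 216. ] [478.  93. 187.] 190.0
top 8 [312 218  12   6  48] [317.4 220.5] [469. -23. 187.] 1143.3
top 9 [294 223  12   7  52] [299.2 226. ] [454.  22. 187.] 190.0
top 10 [ 208  252   59   59 2279] [237.5 280.7] [311. 193.  31.] 1143.3
scene 1 [325 179   8   3  22] [328.5 180. ] [471. -17. 186.] 190.8
scene 2 [337 179   9   3  20] [341.  180.3] [458.  22. 185.] 188.9
scene 3 [376 181  49  37 933] [400.2 199.5] [328. 208.  33.] 1298.7
scene 4 [357 188   5   5  15] [359.3 189.9] [481.  93. 186.] 190.3
scene 5 [311 193   3   4   8] [312.2 194.6] [558. -39. 190.] 192.9
scene 6 [365 195   8   7  24] [368.7 198. ] [505. 135. 186.] 194.6
scene 7 [314 202   4   7  19] [315.4 205. ] [597. -12. 188.] 192.2
scene 8 [346 208   3   4  10] [347.2 209.7] [580.  87. 189.] 191.9
scene 9 [340 217   5   8  24] [342.1 220.5] [627.  88. 187.] 191.4
scene 10 [ 272  257   56   45 1424] [300.  279.8] [782.  10.  32.] 1298.7
```

View pics/ztop.png

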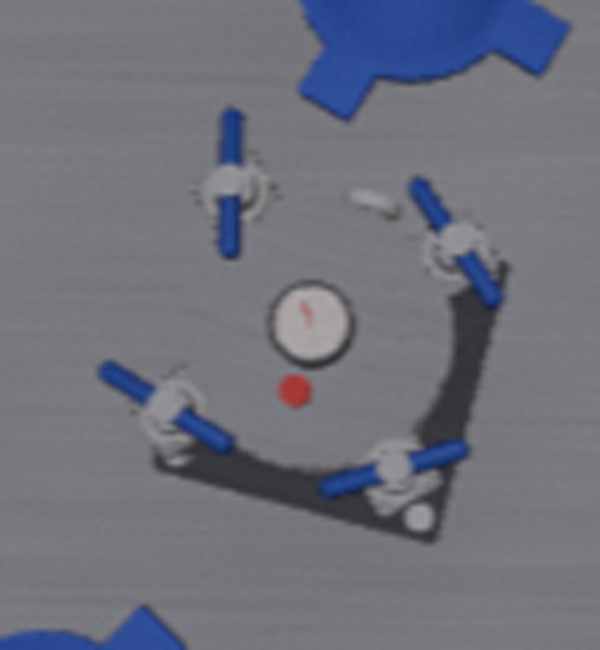

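View pics/zscene.png

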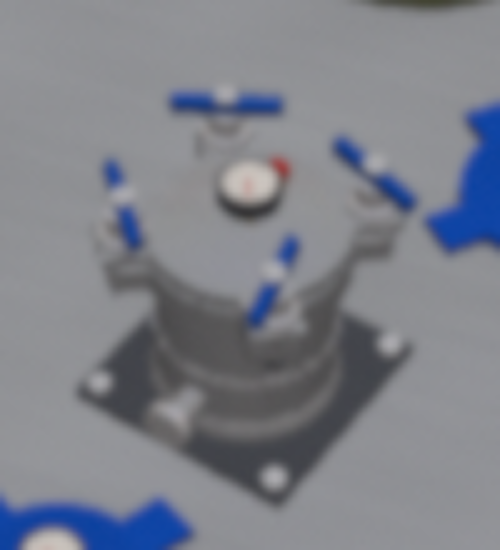

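```bash
cat >> h.py <<'E'
def fit(n,p,zt,pairs=None):
    m,l,s,c=bars(n,p)
    b=[i for i in range(1,len(s)) if 7<s[i,4]<200]
    X={i:ray(n,c[i],zt)[0] for i in b}
    out=[];used=set()
    # pair halves: centroids ~42-50 mm apart
    for i in b:
        for j in b:
            if i<j and 30<np.linalg.norm(X[i]-X[j])<60:
                pts=np.vstack([ray(n,np.argwhere(l==k)[:,::-1],zt)[:,:2] for k in (i,j)])
                ln=cv2.fitLine(pts.astype(np.float32),cv2.DIST_L2,0,.01,.01).ravel()
                t=(pts-ln[2:])@ln[:2]; cen=ln[2:]+ln[:2]*(t.max()+t.min())/2
                out.append((cen, np.degrees(np.arctan2(ln[1],ln[0]))%180, np.ptp(t)))
    return out
def square(cs):
    cs=np.array(cs); c0=cs.mean(0); a=np.arctan2(*(cs-c0).T[::-1])
    k=np.angle(np.exp(4j*a).mean())/4
    idl=c0+82.02*np.c_[np.cos(k+np.pi/2*np.round((a-k)/(np.pi/2))),np.sin(k+np.pi/2*np.round((a-k)/(np.pi/2)))]
    return c0,np.degrees(k),idl
E
python3 - <<'E'
from h import *
for n,z in (("top",186),("scene",184)):
    p=cv2.imread(f"pics/{n}0.png")[:,:,::-1].copy()
    o=fit(n,p,z)
    for x in o: print(n,x[0].round(1),round(x[1],1),round(x[2],1))
    c0,k,idl=square([x[0] for x in o]); print(c0.round(1),k.round(1)); print(idl.round(1))
E
```

```text
top [601.9  84. ] 0.9 70.7
top [573.  -28.1] 34.1 72.6
top [489.2 111.9] 58.7 74.4
top [4.615e+02 2.000e-01] 107.8 73.0
[531.4  42. ] 30.9
[[ 6.018e+02  8.410e+01]
 [ 5.735e+02 -2.840e+01]
 [ 4.893e+02  1.124e+02]
 [ 4.610e+02 -1.000e-01]]
scene [463.7   3.4] 108.8 66.4
scene [492.4 115.4] 58.2 70.8
scene [576.3 -25.4] 34.6 69.3
scene [604.9  86.9] 1.1 72.1
[534.3  45.1] 30.7
[[463.8   3.2]
 [492.4 115.6]
 [576.2 -25.4]
 [604.8  87. ]]
```

Emit:
carry_out(deltas=[[[1, -0.6, -1.5], 0, 0.47], [[2.4, -1.6, -1.5], 0, 0.47], [[2.4, -1.6, -1.5], 0, 0.47], [[2.4, -1.6, -1], 0, 0.47], [[2.4, -1.6, 0], 0, 0.47], [[2.4, -1.6, 0], 0, 0.47], [[2.4, -1.6, 0], 0, 0.47], [[2.4, -1.6, 0], 0, 0.47], [[2.4, -1.6, 0], 0, 0.47], [[2.4, -1.6, 0], 0, 0.47], [[2.4, -1.6, 0], 0, 0.47], [[2.4, -1.6, 0], 0, 0.47], [[2.4, -1.6, 0], 0, 0.47], [[2.4, -1.6, 0], 0, 0.47], [[2.4, -1.6, 0], 0, 0.47], [[2.4, -1.6, 0], 0, 0.47], [[2.4, -1.6, 0], 0, 0.47], [[2.4, -1.6, 0], 0, 0.47], [[2.4, -1.6, 0], 0, 0.47], [[2.4, -1.6, 0], 0, 0.47]])

```text
clock: 1.77
eef_pos: [523.0, -40.3, 242.3]
eef_rot: [-3.141, 0.0, 0.396]
wrist_force: [1.2, 0.1, -0.2]
finger_gap: 44.5
```

```bash
cat >> h.py <<'E'
def plan(x,y,z,ya):
    s=manip.read_state(); Rm=R.from_euler('xyz',s['eef_rot']).as_matrix()
    d=Rm.T@(np.array([x,y,z])-s['eef_pos'])
    yaw=np.degrees(s['eef_rot'][2])
    print('t',round(s['clock'],2),'pos',s['eef_pos'].round(1),'yaw',round(yaw,1),'toolY',round((yaw-90)%180,1),'q1,q6',np.degrees(s['joints'][[0,5]]).round(1))
    print('shift cm (tool axes now)',(d/10).round(2))
    print('turn options', [round(float((yaw-90)-ya+180*k),1) for k in range(-3,4)], 'q6 room', round(-146-np.degrees(s['joints'][5]),1), round(146-np.degrees(s['joints'][5]),1))
    print('F',s['wrist_force'].round(1),'M',s['moment'].round(3),'gap',round(s['finger_gap'],1))
E
python3 -c "
from h import *
plan(602.4,85.1,240,56)"
```

```text
t 1.77 pos [523.  -40.3 242.3] yaw 22.7 toolY 112.7 q1,q6 [-8.4 58.9]
shift cm (tool axes now) [12.17 -8.51  0.22]
turn options [-663.3, -483.3, -303.3, -123.3, 56.7, 236.7, 416.7] q6 room -204.9 87.1
F [ 1.2  0.1 -0.2] M [0.017 0.024 0.004] gap 44.5
```

Emit:
carry_out(deltas=[[[2.4, -1.7, 0], 0, 0.47], [[2.4, -1.7, 0], 0, 0.47], [[2.4, -1.7, 0], 0, 0.47], [[2.4, -1.7, 0], 0, 0.47], [[2.57, -1.71, 0], 0, 0.47], [[0, 0, 0], -7, 0.47], [[0, 0, 0], -7, 0.47], [[0, 0, 0], -7, 0.47], [[0, 0, 0], -7, 0.47], [[0, 0, 0], -7, 0.47], [[0, 0, 0], -7, 0.47], [[0, 0, 0], -7, 0.47], [[0, 0, 0], -7, 0.47], [[0, 0, 0], -7, 0.47], [[0, 0, 0], -7, 0.47], [[0, 0, 0], -7, 0.47], [[0, 0, 0], -7, 0.47], [[0, 0, 0], -7, 0.47], [[0, 0, 0], -7, 0.47], [[0, 0, 0], -7, 0.47]])

```text
clock: 3.43
eef_pos: [601.8, 83.7, 242.1]
eef_rot: [-3.141, -0.0, 2.234]
wrist_force: [-0.5, -0.3, -0.3]
finger_gap: 44.5
```

```bash
python3 -c "
from h import *
plan(602.4,85.1,188,56)
p,d=vision.camera('top'); cv2.imwrite('pics/t1.png',cv2.resize(p[100:260,200:360,::-1],None,fx=3.7,fy=3.7))
p,d=vision.camera('scene'); cv2.imwrite('pics/s1.png',cv2.resize(p[110:270,260:420,::-1],None,fx=3.7,fy=3.7))"
```

```text
t 3.43 pos [601.8  83.7 242.1] yaw 128.0 toolY 38.0 q1,q6 [  4.5 -33.6]
shift cm (tool axes now) [0.08 0.14 5.41]
turn options [-558.0, -378.0, -198.0, -18.0, 162.0, 342.0, 522.0] q6 room -112.4 179.6
F [-0.5 -0.3 -0.3] M [ 0.011 -0.12   0.063] gap 44.5
```

View pics/s1.png

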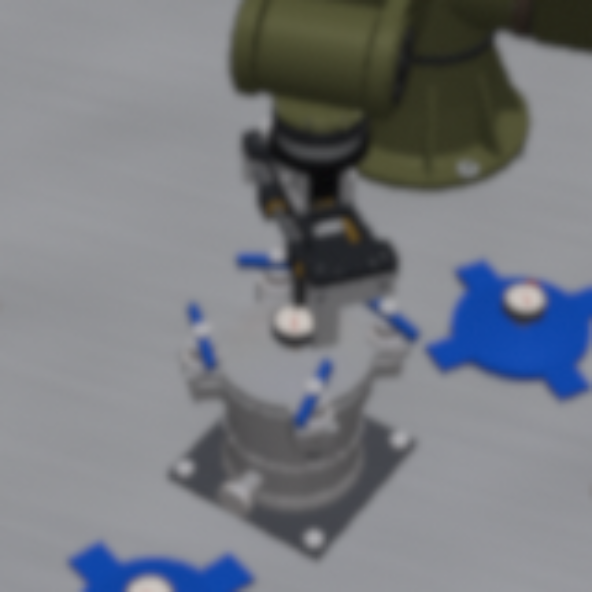

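Emit:
carry_out(deltas=[[[0.08, 0.14, 0], 0, 0.47], [[0, 0, 0], -6, 0.47], [[0, 0, 0], -6, 0.47], [[0, 0, 0], -6, 0.47], [[0, 0, 1], 0, 0.47], [[0, 0, 1.5], 0, 0.47], [[0, 0, 0.5], 0, 0.47]])

```text
clock: 4.12
eef_pos: [601.9, 85.1, 209.8]
eef_rot: [-3.14, -0.002, 2.536]
wrist_force: [0.3, 0.2, -1.0]
finger_gap: 44.0
```

Emit:
carry_out(deltas=[[[0, 0, 0.6], 0, 0.47], [[0, 0, 0.6], 0, 0.47], [[0, 0, 0.6], 0, 0.47], [[0, 0, 0.6], 0, 0.47], [[0, 0, 0], 0, 0.47]])

```text
clock: 4.53
eef_pos: [602.2, 85.1, 187.3]
eef_rot: [-3.141, -0.001, 2.542]
wrist_force: [0.2, -0.3, -1.2]
finger_gap: 44.2
```

```bash
python3 -c "
from h import *
plan(602.4,85.1,188,56)
p,d=vision.camera('scene'); cv2.imwrite('pics/s2.png',cv2.resize(p[140:260,280:400,::-1],None,fx=5,fy=5))"
```

```text
t 4.53 pos [602.2  85.1 187.3] yaw 145.6 toolY 55.6 q1,q6 [  4.6 -51. ]
shift cm (tool axes now) [-0.01  0.01 -0.07]
turn options [-540.4, -360.4, -180.4, -0.4, 179.6, 359.6, 539.6] q6 room -95.0 197.0
F [ 0.2 -0.3 -1.2] M [ 0.02  -0.141  0.054] gap 44.2
```

View pics/s2.png

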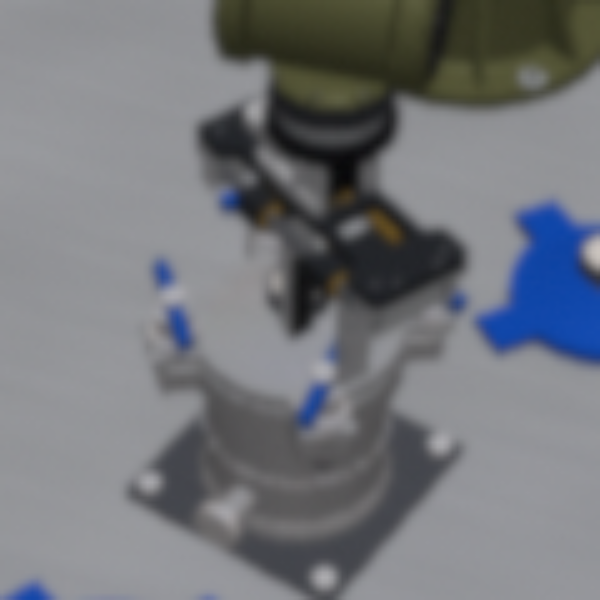

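```bash
cat >> h.py <<'E'
def proj(n,X):
    c=vision.calibration(n); M=R.from_euler('xyz',c['orientation']).as_matrix()
    q=(np.atleast_2d(X)-c['eye'])@M@c['mtx'].T
    return q[:,:2]/q[:,2:]
E
python3 -c "
from h import *
P=proj('scene',[[618,108,166],[586,62,166],[602,85,187],[618,108,210],[586,62,210]])
print(((P-[280,140])*5).round())
p,d=vision.camera('top'); cv2.imwrite('pics/t2.png',cv2.resize(p[110:260,220:370,::-1],None,fx=4,fy=4))
print(((proj('top',[[618,108,166],[586,62,166],[602,85,187]])-[220,110])*4).round())
"
```

```text
[[346. 423.]
 [294. 368.]
 [320. 372.]
 [348. 374.]
 [295. 319.]]
[[189. 205.]
 [260. 256.]
 [221. 223.]]
```

View pics/t2.png

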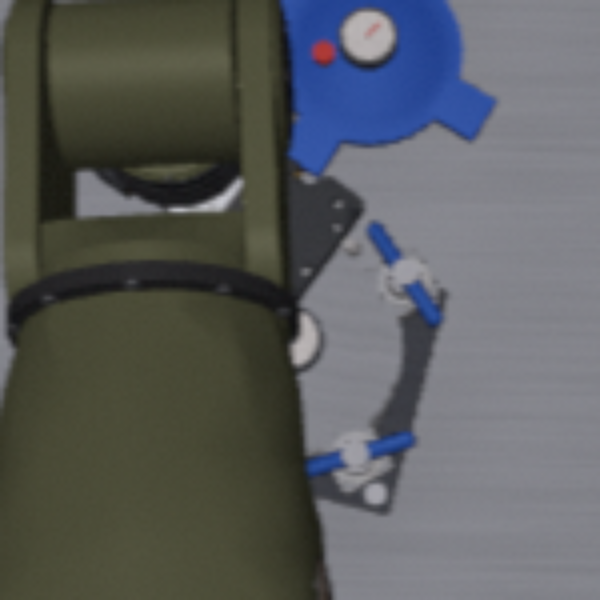

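```bash
python3 -c "
from h import *
p,d=vision.camera('scene')
for (a,b) in [(297,325),(297,340),(297,355),(297,368),(345,330),(345,350),(348,374),(346,390),(346,405),(346,420),(325,360),(310,400)]:
    u,v=int(280+a/5),int(140+b/5); print(a,b,p[v,u],depthpts('scene',[[u,v]],d[v:v+1,u]).round(0))
c=p[190:240,325:365,::-1]; cv2.imwrite('pics/s3.png',cv2.resize(c,None,fx=12,fy=12,interpolation=cv2.INTER_CUBIC))
"
```

```text
297 325 [49 49 51] [[594.  65. 213.]]
297 340 [138 139 144] [[556.  52. 159.]]
297 355 [149 150 157] [[571.  58. 162.]]
297 368 [150 151 159] [[573.  58. 155.]]
345 330 [98 97 99] [[629. 109. 259.]]
345 350 [93 93 95] [[624. 108. 237.]]
348 374 [100 100 102] [[629. 109. 225.]]
346 390 [129 128 131] [[579.  94. 152.]]
346 405 [141 139 140] [[595. 100. 156.]]
346 420 [136 136 139] [[602. 102. 151.]]
325 360 [139 145 164] [[589.  84. 185.]]
310 400 [ 34  73 152] [[627.  87. 188.]]
```

View pics/s3.png

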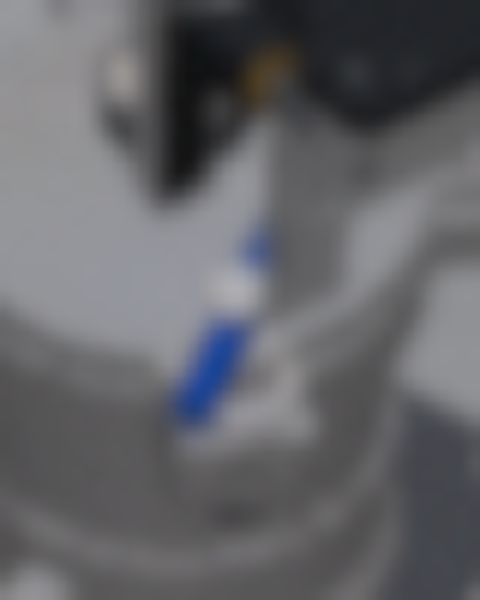

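```bash
python3 -c "
from h import *
print(manip.tcp_to_tips, [a for a in dir(manip) if a[0]!='_'])
for z in (165,185,200): print(z,proj('scene',[[232,-556,z],[192,-458,z]]).round(1))
p=cv2.imread('pics/scene0.png'); cv2.imwrite('pics/s00.png',cv2.resize(p[50:115,195:265],None,fx=8,fy=8,interpolation=cv2.INTER_CUBIC))
d=np.load('pics/scene0.npy')
for u in (219,220,221,247,248,249):
  for v in (94,98,101,103): print(u,v,depthpts('scene',[[u,v]],d[v:v+1,u]).round(0))
"
```

```text
22.0 ['Unreachable', 'read_state', 'tcp_to_tips']
165 [[222.6 111.6]
 [249.5 111.2]]
185 [[221.8 107.3]
 [248.9 107. ]]
200 [[221.2 104.1]
 [248.5 103.7]]
219 94 [[ 249. -545.  259.]]
219 98 [[ 244. -552.  236.]]
219 101 [[ 247. -553.  224.]]
219 103 [[ -14. -743.    5.]]
220 94 [[ 241. -547.  254.]]
220 98 [[ 238. -552.  232.]]
220 101 [[ 247. -549.  225.]]
220 103 [[ 241. -554.  211.]]
221 94 [[ 225. -554.  242.]]
221 98 [[ 232. -552.  229.]]
221 101 [[ 236. -552.  218.]]
221 103 [[ 240. -550.  212.]]
247 94 [[ 197. -455.  248.]]
247 98 [[ 207. -452.  237.]]
247 101 [[ 201. -457.  219.]]
247 103 [[ 199. -460.  208.]]
248 94 [[ 201. -449.  252.]]
248 98 [[ 201. -451.  234.]]
248 101 [[ 199. -454.  218.]]
248 103 [[ -59. -617.    6.]]
249 94 [[ 188. -452.  243.]]
249 98 [[ 198. -448.  232.]]
249 101 [[ 198. -450.  218.]]
249 103 [[ -61. -613.    7.]]
```

View pics/s00.png

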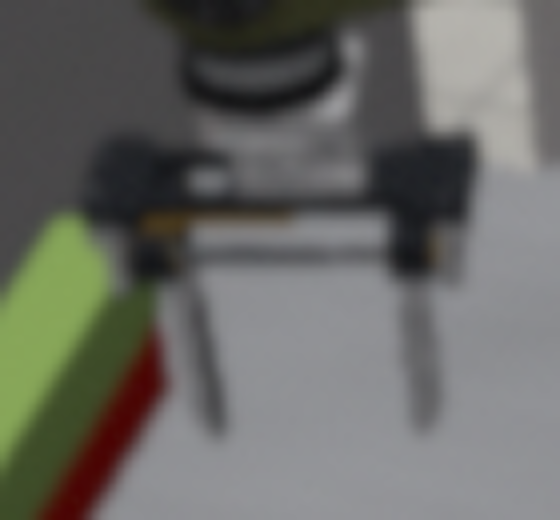

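```bash
python3 -c "
from h import *
d=np.load('pics/scene0.npy');p=cv2.imread('pics/scene0.png')
for u in (210,226,248,249):
  for v in range(66,106,2): print(u,v,p[v,u],depthpts('scene',[[u,v]],d[v:v+1,u])[0].round(0))
"
```

```text
210 66 [62 60 60] [ -493. -1103.  -138.]
210 68 [43 39 38] [ 218. -587.  343.]
210 70 [40 36 34] [ 229. -580.  342.]
210 72 [40 35 33] [ 251. -566.  349.]
210 74 [38 34 33] [ 260. -561.  347.]
210 76 [33 30 29] [ 270. -555.  345.]
210 78 [48 47 47] [ 263. -562.  332.]
210 80 [68 68 70] [ 265. -562.  324.]
210 82 [71 72 73] [ 266. -564.  316.]
210 84 [80 84 82] [ 269. -563.  310.]
210 86 [73 86 79] [   0. -764.   98.]
210 88 [42 76 62] [  -2. -767.   86.]
210 90 [40 76 61] [  11. -760.   85.]
210 92 [41 75 62] [  16. -759.   78.]
210 94 [37 69 63] [  21. -757.   71.]
210 96 [28 52 68] [   6. -770.   48.]
210 98 [14 28 73] [  16. -765.   45.]
210 100 [ 6 11 74] [   8. -773.   28.]
210 102 [ 3  4 74] [  26. -761.   31.]
210 104 [11 12 75] [  21. -768.   15.]
226 66 [108 106 107] [ 247. -496.  385.]
226 68 [119 117 117] [ 241. -501.  373.]
226 70 [106 104 104] [ 241. -502.  365.]
226 72 [105 103 104] [ 233. -509.  351.]
226 74 [75 72 72] [ 239. -507.  346.]
226 76 [45 53 59] [ 237. -509.  337.]
226 78 [113 116 120] [-221. -824.   -0.]
226 80 [115 111 111] [ 242. -509.  323.]
226 82 [98 9
[... 1365 characters left out ...]
] [ 188. -439.  349.]
249 72 [39 33 31] [ 192. -438.  343.]
249 74 [42 38 36] [ 204. -431.  343.]
249 76 [38 34 34] [ 212. -427.  340.]
249 78 [62 63 65] [ 213. -428.  332.]
249 80 [67 76 81] [ 209. -432.  320.]
249 82 [65 72 77] [ 209. -432.  312.]
249 84 [93 91 91] [-224. -699.   -8.]
249 86 [130 126 125] [-194. -683.    2.]
249 88 [132 129 128] [-180. -675.    1.]
249 90 [127 124 124] [1593.  417. 1299.]
249 92 [118 115 115] [-142. -655.    6.]
249 94 [117 115 114] [ 188. -452.  243.]
249 96 [112 110 109] [ 185. -455.  232.]
249 98 [107 105 105] [ 198. -448.  232.]
249 100 [109 107 107] [ 194. -452.  220.]
249 102 [123 120 120] [ -76. -622.   -0.]
249 104 [143 140 138] [ -56. -610.    5.]
```

Emit:
carry_out(deltas=[[[0, 0, 0], 5, 0.47], [[0, 0, 0], 5, 0.47], [[0, 0, 0], 5, 0.47], [[0, 0, 0], 5, 0.47], [[0, 0, 0], 5, 0.47], [[0, 0, 0], 5, 0.47], [[0, 0, 0], 0, 0.47]])

```text
clock: 5.27
eef_pos: [602.8, 85.2, 189.0]
eef_rot: [3.141, 0.0, 2.015]
wrist_force: [-0.3, 0.1, 0.4]
finger_gap: 44.1
```

```bash
python3 -c "
from h import *
plan(602.4,85.1,188,56)
p,d=vision.camera('scene'); cv2.imwrite('pics/s4.png',cv2.resize(p[180:240,315:375,::-1],None,fx=10,fy=10,interpolation=cv2.INTER_CUBIC))"
```

```text
t 5.27 pos [602.8  85.2 189. ] yaw 115.4 toolY 25.4 q1,q6 [  4.6 -20.8]
shift cm (tool axes now) [ 0.01 -0.04  0.1 ]
turn options [-570.6, -390.6, -210.6, -30.6, 149.4, 329.4, 509.4] q6 room -125.2 166.8
F [-0.3  0.1  0.4] M [-0.017 -0.08  -0.023] gap 44.1
```

View pics/s4.png

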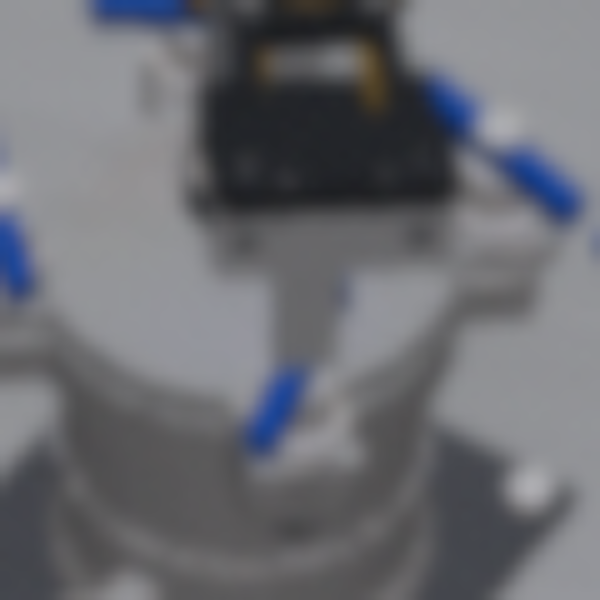

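```bash
python3 -c "
from h import *
for z in (167,190,200,210): print(z,((proj('scene',[[628,97,z],[634,100,z]])-[315,180])*10).round())
p,d=vision.camera('scene')
for v in range(207,220):
  u=345; print(v,p[v,u],depthpts('scene',[[u,v]],d[v:v+1,u])[0].round(0))
"
```

```text
167 [[297. 457.]
 [299. 474.]]
190 [[299. 407.]
 [301. 423.]]
200 [[299. 384.]
 [302. 401.]]
210 [[300. 362.]
 [303. 378.]]
207 [103 102 105] [636.  99. 257.]
208 [103 102 105] [636.  99. 253.]
209 [102 102 104] [632.  98. 246.]
210 [103 102 105] [639. 100. 248.]
211 [102 103 104] [633.  98. 238.]
212 [103 102 104] [637.  99. 238.]
213 [102 102 104] [635.  99. 232.]
214 [103 103 106] [632.  98. 224.]
215 [ 99 100 109] [632.  98. 220.]
216 [ 91  98 117] [632.  98. 216.]
217 [ 84  95 128] [607.  90. 183.]
218 [ 89 100 134] [608.  90. 179.]
219 [ 98 105 132] [609.  91. 175.]
```

Emit:
carry_out(deltas=[[[0, 0, 0], -6, 0.47], [[0, 0, 0], -6, 0.47], [[0, 0, 0], -6, 0.47], [[0, 0, 0], -6, 0.47], [[0, 0, 0], -6, 0.47], [[0, 0, 0.8], 0, 0.47], [[0, 0, 0.8], 0, 0.47], [[0, 0, 0], 0, 0.47]])

```text
clock: 6.03
eef_pos: [601.8, 85.1, 170.2]
eef_rot: [-3.14, -0.002, 2.54]
wrist_force: [-0.2, -0.5, -1.0]
finger_gap: 44.0
```

Emit:
carry_out(deltas=[[[0, 0, 0.4], 0, 0.47], [[0, 0, 0.4], 0, 0.47], [[0, 0, 0.4], 0, 0.47], [[0, 0, 0], 0, 0.47]])

```text
clock: 6.37
eef_pos: [602.3, 85.2, 159.6]
eef_rot: [-3.141, -0.001, 2.542]
wrist_force: [0.3, -0.5, -0.5]
finger_gap: 44.3
```

```bash
python3 -c "
from h import *
plan(602.4,85.1,145,56)
p,d=vision.camera('scene'); cv2.imwrite('pics/s5.png',cv2.resize(p[180:240,315:375,::-1],None,fx=10,fy=10,interpolation=cv2.INTER_CUBIC))"
```

```text
t 6.37 pos [602.3  85.2 159.6] yaw 145.7 toolY 55.7 q1,q6 [  4.6 -51.1]
shift cm (tool axes now) [-0.01  0.    1.46]
turn options [-540.3, -360.3, -180.3, -0.3, 179.7, 359.7, 539.7] q6 room -94.9 197.1
F [ 0.3 -0.5 -0.5] M [ 0.04  -0.167  0.014] gap 44.3
```

View pics/s5.png

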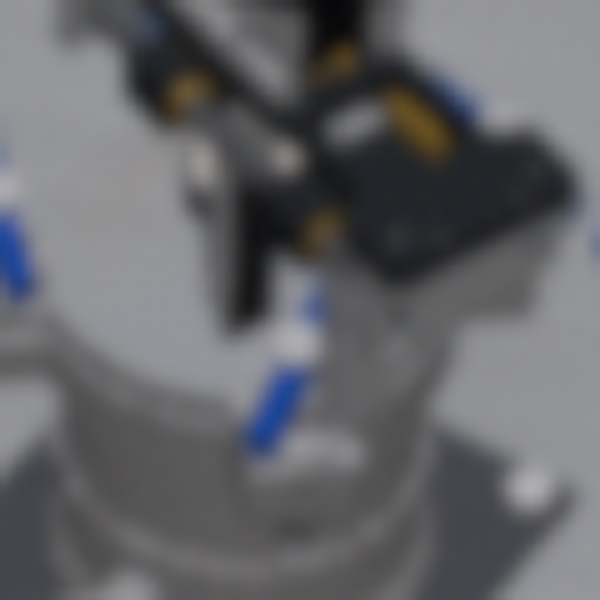

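Emit:
carry_out(deltas=[[[0, 0, 0.4], 0, 0.47], [[0, 0, 0.4], 0, 0.47], [[0, 0, 0.3], 0, 0.47], [[0, 0, 0.3], 0, 0.47], [[0, 0, 0], 0, 0.47]])

```text
clock: 6.83
eef_pos: [602.3, 85.1, 145.7]
eef_rot: [-3.141, -0.001, 2.543]
wrist_force: [-0.5, -0.6, -0.3]
finger_gap: 44.0
```

Emit:
carry_out(deltas=[[[0, 0, 0], 4, 0.47], [[0, 0, 0], 4, 0.47], [[0, 0, 0], 4, 0.47], [[0, 0, 0], 4, 0.47], [[0, 0, 0], 4, 0.47], [[0, 0, 0], 4, 0.47], [[0, 0, 0], 4, 0.47], [[0, 0, 0], 4, 0.47], [[0, 0, 0], 4, 0.47]])

```text
clock: 7.58
eef_pos: [602.5, 85.2, 146.4]
eef_rot: [-3.141, -0.0, 1.911]
wrist_force: [-0.2, -0.7, -2.2]
finger_gap: 44.2
```

```bash
python3 -c "
from h import *
plan(602.4,85.1,145,56)
p,d=vision.camera('scene'); cv2.imwrite('pics/s6.png',cv2.resize(p[180:240,315:375,::-1],None,fx=10,fy=10,interpolation=cv2.INTER_CUBIC))"
```

```text
t 7.58 pos [602.5  85.2 146.4] yaw 109.5 toolY 19.5 q1,q6 [  4.6 -14.9]
shift cm (tool axes now) [-0.01 -0.01  0.14]
turn options [-576.5, -396.5, -216.5, -36.5, 143.5, 323.5, 503.5] q6 room -131.1 160.9
F [-0.2 -0.7 -2.2] M [-0.112 -0.089  0.064] gap 44.2
```

View pics/s6.png

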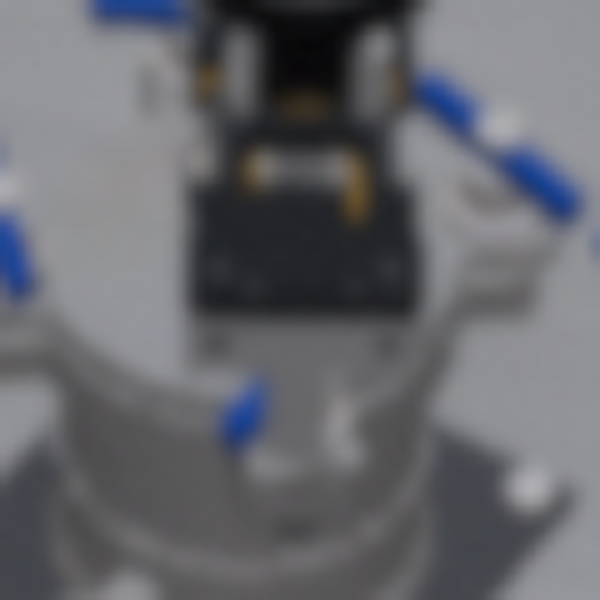

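Emit:
carry_out(deltas=[[[0, 0, 0], 7, 0.47], [[0, 0, 0], 7, 0.47], [[0, 0, 0], 7, 0.47], [[0, 0, 0], 7, 0.47], [[0, 0, 0], 7, 0.47], [[0, 0, 0], 7, 0.47], [[0, 0, 0], 7, 0.47], [[0, 0, 0.1], 7, 0.47], [[0, 0, 0], 7, 0.47], [[0, 0, 0], 7, 0.47], [[0, 0, 0], 7, 0.47], [[0, 0, 0], 7, 0.47]])

```text
clock: 8.63
eef_pos: [602.0, 84.7, 145.2]
eef_rot: [-3.141, 0.002, 0.444]
wrist_force: [-4.4, -1.4, -1.2]
finger_gap: 44.4
```

```bash
python3 -c "
from h import *
plan(602.4,85.1,145,56)"
```

```text
t 8.63 pos [602.   84.7 145.2] yaw 25.4 toolY 115.4 q1,q6 [ 4.6 69.2]
shift cm (tool axes now) [ 0.05 -0.01  0.02]
turn options [-660.6, -480.6, -300.6, -120.6, 59.4, 239.4, 419.4] q6 room -215.2 76.8
F [-4.4 -1.4 -1.2] M [-0.448  0.824  0.134] gap 44.4
```

Emit:
carry_out(deltas=[[[0, 0, 0], 4, 0.47], [[0, 0, 0], 4, 0.47], [[0, 0, 0], 4, 0.47], [[0, 0, 0], 4, 0.47]])

```text
clock: 8.97
eef_pos: [601.8, 85.0, 145.0]
eef_rot: [-3.142, 0.002, 0.167]
wrist_force: [-4.7, -2.4, -0.7]
finger_gap: 44.3
```

```bash
python3 -c "
from h import *
plan(602.4,85.1,145,56)"
```

```text
t 8.97 pos [601.8  85.  145. ] yaw 9.6 toolY 99.6 q1,q6 [ 4.6 85. ]
shift cm (tool axes now) [ 0.06 -0.    0.  ]
turn options [-676.4, -496.4, -316.4, -136.4, 43.6, 223.6, 403.6] q6 room -231.0 61.0
F [-4.7 -2.4 -0.7] M [-0.159  0.942  0.123] gap 44.3
```

Emit:
carry_out(deltas=[[[0, 0, 0], 4, 0.47], [[0, 0, 0], 4, 0.47], [[0, 0, 0], 4, 0.47], [[0, 0, 0], 2, 0.47]])

```text
clock: 9.3
eef_pos: [601.7, 85.2, 145.0]
eef_rot: [3.141, 0.003, -0.077]
wrist_force: [-6.1, -0.4, -1.2]
finger_gap: 44.4
```

```bash
python3 -c "
from h import *
plan(602.4,85.1,145,56)"
```

```text
t 9.3 pos [601.7  85.2 145. ] yaw -4.4 toolY 85.6 q1,q6 [ 4.6 99. ]
shift cm (tool axes now) [ 0.07  0.01 -0.  ]
turn options [-690.4, -510.4, -330.4, -150.4, 29.6, 209.6, 389.6] q6 room -245.0 47.0
F [-6.1 -0.4 -1.2] M [0.048 1.08  0.153] gap 44.4
```

Emit:
carry_out(deltas=[[[0, 0, 0], 4, 0.47], [[0, 0, 0], 4, 0.47], [[0, 0, 0], 2, 0.47]])

```text
clock: 9.55
eef_pos: [601.6, 85.4, 144.9]
eef_rot: [3.141, 0.003, -0.252]
wrist_force: [-6.0, 2.1, -1.8]
finger_gap: 44.6
```

```bash
python3 -c "
from h import *
plan(602.4,85.1,145,56)"
```

```text
t 9.55 pos [601.6  85.4 144.9] yaw -14.4 toolY 75.6 q1,q6 [  4.6 109. ]
shift cm (tool axes now) [ 0.08  0.01 -0.01]
turn options [-700.4, -520.4, -340.4, -160.4, 19.6, 199.6, 379.6] q6 room -255.0 37.0
F [-6.   2.1 -1.8] M [0.234 1.021 0.134] gap 44.6
```

Emit:
carry_out(deltas=[[[0, 0, 0], 4, 0.47], [[0, 0, 0], 4, 0.47], [[0, 0, 0], 2, 0.47]])

```text
clock: 9.8
eef_pos: [601.6, 85.5, 144.9]
eef_rot: [3.141, 0.003, -0.426]
wrist_force: [-5.2, 2.3, -2.7]
finger_gap: 44.3
```

```bash
python3 -c "
from h import *
plan(602.4,85.1,145,56)"
```

```text
t 9.8 pos [601.6  85.5 144.9] yaw -24.4 toolY 65.6 q1,q6 [  4.6 119. ]
shift cm (tool axes now) [ 0.09  0.   -0.01]
turn options [-710.4, -530.4, -350.4, -170.4, 9.6, 189.6, 369.6] q6 room -265.0 27.0
F [-5.2  2.3 -2.7] M [0.42  1.059 0.136] gap 44.3
```

Emit:
carry_out(deltas=[[[0, 0, 0], 4, 0.47], [[0, 0, 0], 4, 0.47], [[0, 0, 0], 3, 0.47]])

```text
clock: 10.05
eef_pos: [601.6, 85.7, 144.8]
eef_rot: [3.14, 0.003, -0.618]
wrist_force: [-6.3, 3.6, -2.6]
finger_gap: 43.9
```

```bash
python3 -c "
from h import *
plan(602.4,85.1,145,56)"
```

```text
t 10.05 pos [601.6  85.7 144.8] yaw -35.4 toolY 54.6 q1,q6 [  4.6 130. ]
shift cm (tool axes now) [ 0.1   0.   -0.02]
turn options [-721.4, -541.4, -361.4, -181.4, -1.4, 178.6, 358.6] q6 room -276.0 16.0
F [-6.3  3.6 -2.6] M [0.68  0.954 0.114] gap 43.9
```

Emit:
carry_out(deltas=[[[0, 0, 0], 4, 0.47], [[0, 0, 0], 4, 0.47], [[0, 0, 0], 4, 0.47]])

```text
clock: 10.3
eef_pos: [601.6, 85.6, 144.6]
eef_rot: [3.14, 0.002, -0.827]
wrist_force: [-3.5, 1.8, -4.6]
finger_gap: 44.2
```

```bash
python3 -c "
from h import *
plan(602.4,85.1,145,56)
p,d=vision.camera('scene'); cv2.imwrite('pics/s7.png',cv2.resize(p[170:240,305:375,::-1],None,fx=8,fy=8,interpolation=cv2.INTER_CUBIC))"
```

```text
t 10.3 pos [601.6  85.6 144.6] yaw -47.4 toolY 42.6 q1,q6 [  4.6 142. ]
shift cm (tool axes now) [ 0.09 -0.02 -0.04]
turn options [-733.4, -553.4, -373.4, -193.4, -13.4, 166.6, 346.6] q6 room -288.0 4.0
F [-3.5  1.8 -4.6] M [0.515 0.81  0.186] gap 44.2
```

View pics/s7.png

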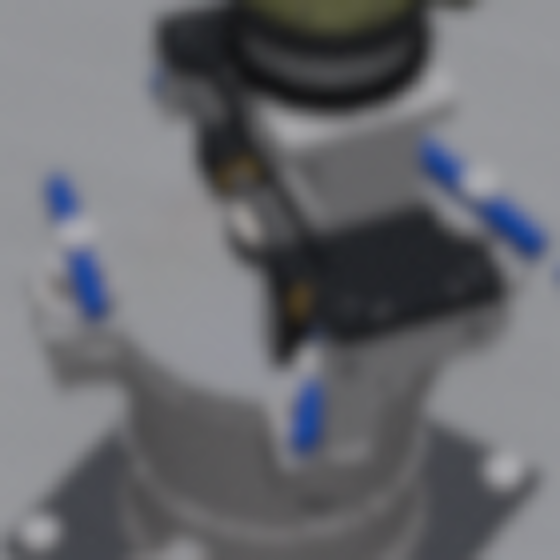

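Emit:
carry_out(deltas=[[[0, 0, 0], -6, 0.47], [[0, 0, -1], 0, 0.47], [[0, 0, -1.2], 0, 0.47], [[0, 0, -1.0], 0, 0.47], [[0, 0, 0], -7, 0.47], [[0, 0, 0], -7, 0.47], [[0, 0, 0], -7, 0.47], [[0, 0, 0], -7, 0.47], [[0, 0, 0], -7, 0.47], [[0, 0, 0], -7, 0.47], [[0, 0, 0], -7, 0.47], [[0, 0, 0], -7, 0.47], [[0, 0, 0], -7, 0.47], [[0, 0, 0], -7, 0.47], [[0, 0, 0], -7, 0.47], [[0, 0, 0], -7, 0.47], [[0, 0, 0], -7, 0.47], [[0, 0, 0], -7, 0.47], [[0, 0, 0], -7, 0.47], [[0, 0, 0], -7, 0.47]])

```text
clock: 12.02
eef_pos: [603.0, 85.1, 179.1]
eef_rot: [3.14, -0.001, 1.238]
wrist_force: [0.0, -0.8, -0.1]
finger_gap: 44.3
```

Emit:
carry_out(deltas=[[[0, 0, 0], -7, 0.47], [[0, 0, 0], -7, 0.47], [[0, 0, 0], -7, 0.47], [[0, 0, 0], -7, 0.47], [[0, 0, 0], -7, 0.47], [[0, 0, 0], -7, 0.47], [[0, 0, 0], -7, 0.47], [[0, 0, 0], -7, 0.47], [[0, 0, 0], -7, 0.47], [[0, 0, 0], -5, 0.47], [[0, 0, 1], 0, 0.47], [[0, 0, 1.2], 0, 0.47], [[0, 0, 0.9], 0, 0.47], [[0, 0, 0], 0, 0.47]])

```text
clock: 13.18
eef_pos: [601.6, 85.0, 143.8]
eef_rot: [-3.139, -0.003, 2.418]
wrist_force: [-0.3, 0.7, -0.6]
finger_gap: 44.2
```

```bash
python3 -c "
from h import *
plan(602.4,85.1,145,42)"
```

```text
t 13.18 pos [601.6  85.  143.8] yaw 138.5 toolY 48.5 q1,q6 [  4.6 -43.9]
shift cm (tool axes now) [-0.06  0.06 -0.12]
turn options [-533.5, -353.5, -173.5, 6.5, 186.5, 366.5, 546.5] q6 room -102.1 189.9
F [-0.3  0.7 -0.6] M [ 0.011 -0.113  0.01 ] gap 44.2
```

Emit:
carry_out(deltas=[[[0, 0, 0], 4, 0.47], [[0, 0, 0], 4, 0.47], [[0, 0, 0], 4, 0.47]])

```text
clock: 13.43
eef_pos: [602.1, 85.6, 145.9]
eef_rot: [-3.14, -0.002, 2.206]
wrist_force: [-0.8, 2.6, -3.5]
finger_gap: 44.0
```

```bash
python3 -c "
from h import *
plan(602.4,85.1,145,42)"
```

```text
t 13.43 pos [602.1  85.6 145.9] yaw 126.4 toolY 36.4 q1,q6 [  4.6 -31.8]
shift cm (tool axes now) [-0.06 -0.    0.09]
turn options [-545.6, -365.6, -185.6, -5.6, 174.4, 354.4, 534.4] q6 room -114.2 177.8
F [-0.8  2.6 -3.5] M [0.441 0.169 0.239] gap 44.0
```

Emit:
carry_out(deltas=[[[0, 0, 0], 4, 0.47], [[0, 0, 0], 4, 0.47]])

```text
clock: 13.6
eef_pos: [602.0, 85.5, 145.8]
eef_rot: [-3.14, -0.001, 2.067]
wrist_force: [-0.5, 1.6, -3.2]
finger_gap: 44.4
```

```bash
python3 -c "
from h import *
plan(602.4,85.1,145,42)"
```

```text
t 13.6 pos [602.   85.5 145.8] yaw 118.4 toolY 28.4 q1,q6 [  4.6 -23.8]
shift cm (tool axes now) [-0.05  0.01  0.08]
turn options [-553.6, -373.6, -193.6, -13.6, 166.4, 346.4, 526.4] q6 room -122.2 169.8
F [-0.5  1.6 -3.2] M [0.236 0.125 0.343] gap 44.4
```

Emit:
carry_out(deltas=[[[0, 0, 0], 4, 0.47], [[0, 0, 0], 4, 0.47]])

```text
clock: 13.77
eef_pos: [602.0, 85.3, 145.7]
eef_rot: [-3.14, -0.001, 1.927]
wrist_force: [-0.0, 0.1, -5.2]
finger_gap: 44.2
```

```bash
python3 -c "
from h import *
plan(602.4,85.1,145,42)"
```

```text
t 13.77 pos [602.   85.3 145.7] yaw 110.4 toolY 20.4 q1,q6 [  4.6 -15.8]
shift cm (tool axes now) [-0.03  0.03  0.07]
turn options [-561.6, -381.6, -201.6, -21.6, 158.4, 338.4, 518.4] q6 room -130.2 161.8
F [-0.   0.1 -5.2] M [0.067 0.149 0.42 ] gap 44.2
```

Emit:
carry_out(deltas=[[[0, 0, 0], -4, 0.47], [[0, 0, 0], -4, 0.47], [[0, 0, -1], 0, 0.47], [[0, 0, -2], 0, 0.47], [[0, 0, -1.5], 0, 0.47], [[0, 0, 0], 0, 0.47]])

```text
clock: 14.27
eef_pos: [603.8, 85.3, 195.6]
eef_rot: [3.137, 0.002, 2.068]
wrist_force: [-0.4, -0.5, 0.2]
finger_gap: 44.4
```

```bash
python3 -c "
from h import *
plan(461.6,0.9,190,153)
p,d=vision.camera('scene'); cv2.imwrite('pics/s8.png',cv2.resize(p[170:240,305:375,::-1],None,fx=8,fy=8,interpolation=cv2.INTER_CUBIC))"
```

```text
t 14.27 pos [603.8  85.3 195.6] yaw 118.5 toolY 28.5 q1,q6 [  4.6 -23.9]
shift cm (tool axes now) [ -0.63 -16.53   0.48]
turn options [-664.5, -484.5, -304.5, -124.5, 55.5, 235.5, 415.5] q6 room -122.1 169.9
F [-0.4 -0.5  0.2] M [-0.005 -0.089  0.013] gap 44.4
```

View pics/s8.png

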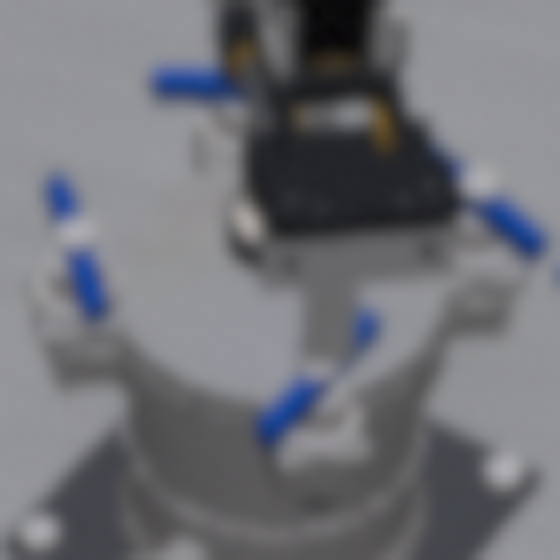

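Emit:
carry_out(deltas=[[[-0.1, -2.5, 0], 0, 0.47], [[-0.1, -3, 0], 0, 0.47], [[-0.1, -3, 0], 0, 0.47], [[-0.1, -3, 0], 0, 0.47], [[-0.1, -3, 0], 0, 0.47], [[-0.1, -1.9, 0], 0, 0.47], [[0, 0, 0], 7, 0.47], [[0, 0, 0], 7, 0.47], [[0, 0, 0], 7, 0.47], [[0, 0, 0], 7, 0.47], [[0, 0, 0], 7, 0.47], [[0, 0, 0], 7, 0.47], [[0, 0, 0], 7, 0.47], [[0, 0, 0], 6, 0.47], [[0, 0, 0], 0, 0.47]])

```text
clock: 15.57
eef_pos: [461.2, 1.2, 190.8]
eef_rot: [-3.141, 0.0, 1.105]
wrist_force: [-0.8, -0.8, 0.1]
finger_gap: 44.4
```

```bash
python3 -c "
from h import *
plan(461.6,0.9,146,153)"
```

```text
t 15.57 pos [461.2   1.2 190.8] yaw 63.3 toolY 153.3 q1,q6 [-4.4 22.3]
shift cm (tool axes now) [-0.01  0.05  4.48]
turn options [-719.7, -539.7, -359.7, -179.7, 0.3, 180.3, 360.3] q6 room -168.3 123.7
F [-0.8 -0.8  0.1] M [-0.027 -0.013 -0.031] gap 44.4
```

Emit:
carry_out(deltas=[[[0, 0.05, 1], 0, 0.47], [[0, 0, 1], 0, 0.47], [[0, 0, 0.6], 0, 0.47], [[0, 0, 0.6], 0, 0.47], [[0, 0, 0.6], 0, 0.47], [[0, 0, 0.6], 0, 0.47], [[0, 0, 0], 0, 0.47]])

```text
clock: 16.15
eef_pos: [461.5, 1.0, 146.3]
eef_rot: [-3.14, 0.001, 1.112]
wrist_force: [-0.3, -0.4, 0.5]
finger_gap: 44.2
```

Emit:
carry_out(deltas=[[[0, 0, 0], 5, 0.47], [[0, 0, 0], 5, 0.47], [[0, 0, 0], 5, 0.47], [[0, 0, 0], 5, 0.47], [[0, 0, 0], 6, 0.47]])

```text
clock: 16.57
eef_pos: [461.7, 0.8, 147.5]
eef_rot: [-3.141, 0.001, 0.654]
wrist_force: [-2.3, -1.3, -1.8]
finger_gap: 44.3
```

```bash
python3 -c "
from h import *
plan(461.6,0.9,146,153)
p,d=vision.camera('scene'); cv2.imwrite('pics/s9.png',cv2.resize(p[160:230,305:375,::-1],None,fx=8,fy=8,interpolation=cv2.INTER_CUBIC))"
```

```text
t 16.57 pos [461.7   0.8 147.5] yaw 37.5 toolY 127.5 q1,q6 [-4.4 48.1]
shift cm (tool axes now) [ 0.   -0.02  0.15]
turn options [-745.5, -565.5, -385.5, -205.5, -25.5, 154.5, 334.5] q6 room -194.1 97.9
F [-2.3 -1.3 -1.8] M [-0.378  0.368  0.097] gap 44.3
```

View pics/s9.png

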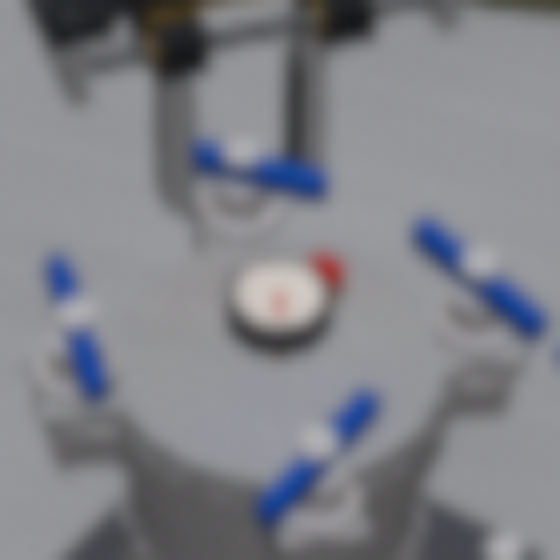

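Emit:
carry_out(deltas=[[[0, 0, 0], 7, 0.47], [[0, 0, 0], 7, 0.47], [[0, 0, 0], 7, 0.47], [[0, 0, 0], 7, 0.47], [[0, 0, 0], 7, 0.47], [[0, 0, 0.1], 7, 0.47], [[0, 0, 0], 7, 0.47], [[0, 0, 0], 7, 0.47], [[0, 0, 0], 7, 0.47], [[0, 0, 0], 7, 0.47], [[0, 0, 0], 7, 0.47], [[0, 0, 0], 7, 0.47], [[0, 0, 0], 6, 0.47]])

```text
clock: 17.7
eef_pos: [461.6, 1.1, 146.3]
eef_rot: [3.141, 0.001, -0.917]
wrist_force: [-0.8, -0.4, -3.0]
finger_gap: 43.9
```

```bash
python3 -c "
from h import *
plan(461.6,0.9,146,153)"
```

```text
t 17.7 pos [461.6   1.1 146.3] yaw -52.5 toolY 37.5 q1,q6 [ -4.4 138.1]
shift cm (tool axes now) [0.02 0.02 0.03]
turn options [-835.5, -655.5, -475.5, -295.5, -115.5, 64.5, 244.5] q6 room -284.1 7.9
F [-0.8 -0.4 -3. ] M [0.084 0.259 0.113] gap 43.9
```

Emit:
carry_out(deltas=[[[0, 0, 0], -6, 0.47], [[0, 0, -1], 0, 0.47], [[0, 0, -1.2], 0, 0.47], [[0, 0, -1.2], 0, 0.47], [[0, 0, 0], -7, 0.47], [[0, 0, 0], -7, 0.47], [[0, 0, 0], -7, 0.47], [[0, 0, 0], -7, 0.47], [[0, 0, 0], -7, 0.47], [[0, 0, 0], -7, 0.47], [[0, 0, 0], -7, 0.47], [[0, 0, 0], -7, 0.47], [[0, 0, 0], -7, 0.47], [[0, 0, 0], -7, 0.47], [[0, 0, 0], -7, 0.47], [[0, 0, 0], -7, 0.47], [[0, 0, 0], -7, 0.47], [[0, 0, 0], -7, 0.47], [[0, 0, 0], -7, 0.47], [[0, 0, 0], -7, 0.47]])

```text
clock: 19.37
eef_pos: [462.3, 1.0, 181.6]
eef_rot: [3.141, -0.0, 1.153]
wrist_force: [-0.7, -0.3, 0.3]
finger_gap: 44.0
```

Emit:
carry_out(deltas=[[[0, 0, 0], -7, 0.47], [[0, 0, 0], -7, 0.47], [[0, 0, 0], -7, 0.47], [[0, 0, 0], -7, 0.47], [[0, 0, 0], -7, 0.47], [[0, 0, 0], -7, 0.47], [[0, 0, 0], -7, 0.47], [[0, 0, 0], -7, 0.47], [[0, 0, 0], -7, 0.47], [[0, 0, 0], -5, 0.47], [[0, 0, 1], 0, 0.47], [[0, 0, 1.2], 0, 0.47], [[0, 0, 1.2], 0, 0.47], [[0, 0, 0], 0, 0.47]])

```text
clock: 20.53
eef_pos: [461.1, 1.1, 144.6]
eef_rot: [-3.14, -0.002, 2.33]
wrist_force: [0.2, 0.1, 0.2]
finger_gap: 43.9
```

```bash
python3 -c "
from h import *
plan(461.6,0.9,146,153)"
```

```text
t 20.53 pos [461.1   1.1 144.6] yaw 133.5 toolY 43.5 q1,q6 [ -4.4 -48. ]
shift cm (tool axes now) [-0.04  0.02 -0.14]
turn options [-649.5, -469.5, -289.5, -109.5, 70.5, 250.5, 430.5] q6 room -98.0 194.0
F [0.2 0.1 0.2] M [-0.029 -0.107  0.009] gap 43.9
```

Emit:
carry_out(deltas=[[[0, 0, 0], 6, 0.47], [[0, 0, 0], 5, 0.47], [[0, 0, 0], 5, 0.47], [[0, 0, 0], 5, 0.47]])

```text
clock: 20.87
eef_pos: [461.9, 0.8, 146.6]
eef_rot: [-3.141, 0.0, 1.96]
wrist_force: [0.0, -1.5, -4.1]
finger_gap: 44.6
```

```bash
python3 -c "
from h import *
plan(461.6,0.9,146,153)"
```

```text
t 20.87 pos [461.9   0.8 146.6] yaw 112.3 toolY 22.3 q1,q6 [ -4.4 -26.7]
shift cm (tool axes now) [ 0.02 -0.02  0.06]
turn options [-670.7, -490.7, -310.7, -130.7, 49.3, 229.3, 409.3] q6 room -119.3 172.7
F [ 0.  -1.5 -4.1] M [-0.45  -0.137  0.167] gap 44.6
```

Emit:
carry_out(deltas=[[[0, 0, 0], 4, 0.47], [[0, 0, 0], 4, 0.47], [[0, 0, 0], 4, 0.47]])

```text
clock: 21.12
eef_pos: [461.8, 0.6, 146.6]
eef_rot: [-3.141, 0.001, 1.752]
wrist_force: [-0.4, -4.9, -4.7]
finger_gap: 44.1
```

```bash
python3 -c "
from h import *
plan(461.6,0.9,146,153)"
```

```text
t 21.12 pos [461.8   0.6 146.6] yaw 100.4 toolY 10.4 q1,q6 [ -4.4 -14.8]
shift cm (tool axes now) [ 0.04 -0.01  0.06]
turn options [-682.6, -502.6, -322.6, -142.6, 37.4, 217.4, 397.4] q6 room -131.2 160.8
F [-0.4 -4.9 -4.7] M [-0.863  0.028  0.148] gap 44.1
```

Emit:
carry_out(deltas=[[[0, 0, 0], 4, 0.47], [[0, 0, 0], 4, 0.47], [[0, 0, 0], 4, 0.47]])

```text
clock: 21.37
eef_pos: [461.6, 0.4, 146.5]
eef_rot: [-3.14, 0.001, 1.542]
wrist_force: [-2.0, -5.7, -4.9]
finger_gap: 44.2
```

```bash
python3 -c "
from h import *
plan(461.6,0.9,146,153)"
```

```text
t 21.37 pos [4.616e+02 4.000e-01 1.465e+02] yaw 88.4 toolY 178.4 q1,q6 [-4.5 -2.8]
shift cm (tool axes now) [ 0.05 -0.    0.05]
turn options [-694.6, -514.6, -334.6, -154.6, 25.4, 205.4, 385.4] q6 room -143.2 148.8
F [-2.  -5.7 -4.9] M [-1.143  0.239  0.139] gap 44.2
```

Emit:
carry_out(deltas=[[[0, 0, 0], 4, 0.47], [[0, 0, 0], 4, 0.47], [[0, 0, 0], 4, 0.47]])

```text
clock: 21.62
eef_pos: [461.4, 0.2, 146.4]
eef_rot: [-3.14, 0.002, 1.333]
wrist_force: [-2.8, -6.8, -5.2]
finger_gap: 44.3
```

```bash
python3 -c "
from h import *
plan(461.6,0.9,146,153)"
```

```text
t 21.62 pos [4.614e+02 2.000e-01 1.464e+02] yaw 76.4 toolY 166.4 q1,q6 [-4.5  9.2]
shift cm (tool axes now) [0.07 0.   0.04]
turn options [-706.6, -526.6, -346.6, -166.6, 13.4, 193.4, 373.4] q6 room -155.2 136.8
F [-2.8 -6.8 -5.2] M [-1.441  0.484  0.169] gap 44.3
```

Emit:
carry_out(deltas=[[[0, 0, 0], 4, 0.47], [[0, 0, 0], 4, 0.47], [[0, 0, 0], 2, 0.47]])

```text
clock: 21.87
eef_pos: [461.1, 0.1, 146.2]
eef_rot: [-3.14, 0.003, 1.158]
wrist_force: [-4.6, -8.0, -5.2]
finger_gap: 44.5
```

```bash
python3 -c "
from h import *
plan(461.6,0.9,146,153)"
```

```text
t 21.87 pos [4.611e+02 1.000e-01 1.462e+02] yaw 66.3 toolY 156.3 q1,q6 [-4.5 19.2]
shift cm (tool axes now) [0.09 0.01 0.02]
turn options [-716.7, -536.7, -356.7, -176.7, 3.3, 183.3, 363.3] q6 room -165.2 126.8
F [-4.6 -8.  -5.2] M [-1.56   0.777  0.245] gap 44.5
```

Emit:
carry_out(deltas=[[[0, 0, 0], 4, 0.47], [[0, 0, 0], 4, 0.47]])

```text
clock: 22.03
eef_pos: [461.0, -0.0, 146.1]
eef_rot: [-3.14, 0.003, 1.019]
wrist_force: [-4.7, -9.2, -5.2]
finger_gap: 44.1
```

```bash
python3 -c "
from h import *
plan(461.6,0.9,146,153)"
```

```text
t 22.03 pos [461.   -0.  146.1] yaw 58.4 toolY 148.4 q1,q6 [-4.5 27.2]
shift cm (tool axes now) [0.11 0.01 0.01]
turn options [-724.6, -544.6, -364.6, -184.6, -4.6, 175.4, 355.4] q6 room -173.2 118.8
F [-4.7 -9.2 -5.2] M [-1.826  0.954  0.355] gap 44.1
```

Emit:
carry_out(deltas=[[[0, 0, 0], 3, 0.47], [[0, 0, 0], 2, 0.47]])

```text
clock: 22.2
eef_pos: [460.8, -0.1, 146.1]
eef_rot: [-3.14, 0.004, 0.932]
wrist_force: [-6.4, -9.4, -5.8]
finger_gap: 44.2
```

```bash
python3 -c "
from h import *
plan(461.6,0.9,146,153)"
```

```text
t 22.2 pos [ 4.608e+02 -1.000e-01  1.461e+02] yaw 53.4 toolY 143.4 q1,q6 [-4.5 32.2]
shift cm (tool axes now) [0.12 0.   0.01]
turn options [-729.6, -549.6, -369.6, -189.6, -9.6, 170.4, 350.4] q6 room -178.2 113.8
F [-6.4 -9.4 -5.8] M [-1.864  1.103  0.426] gap 44.2
```

Emit:
carry_out(deltas=[[[0, 0, 0], -4, 0.47], [[0, 0, 0], -4, 0.47], [[0, 0, -1], 0, 0.47], [[0, 0, -2], 0, 0.47], [[0, 0, -1.6], 0, 0.47], [[0, 0, 0], 0, 0.47]])

```text
clock: 22.7
eef_pos: [463.4, 0.9, 196.5]
eef_rot: [3.137, -0.002, 1.073]
wrist_force: [0.5, -0.2, 0.7]
finger_gap: 44.3
```

```bash
python3 -c "
from h import *
plan(574.1,-27.4,190,79.5)"
```

```text
t 22.7 pos [463.4   0.9 196.5] yaw 61.5 toolY 151.5 q1,q6 [-4.4 24.1]
shift cm (tool axes now) [ 2.8  11.07  0.71]
turn options [-648.0, -468.0, -288.0, -108.0, 72.0, 252.0, 432.0] q6 room -170.1 121.9
F [ 0.5 -0.2  0.7] M [-0.027 -0.023 -0.008] gap 44.3
```

Emit:
carry_out(deltas=[[[0.7, 2.8, 0], 0, 0.47], [[0.7, 2.8, 0], 0, 0.47], [[0.7, 2.8, 0], 0, 0.47], [[0.78, 2.8, 0], 0, 0.47], [[0, 0, 0], -7, 0.47], [[0, 0, 0], -7, 0.47], [[0, 0, 0], -7, 0.47], [[0, 0, 0], -7, 0.47], [[0, 0, 0], -7, 0.47], [[0, 0, 0], -7, 0.47], [[0, 0, 0], -7, 0.47], [[0, 0, 0], -7, 0.47], [[0, 0, 0], -7, 0.47], [[0, 0, 0], -7, 0.47], [[0, 0, 0], -7, 0.47], [[0, 0, 0], -7, 0.47], [[0, 0, 0], -7, 0.47], [[0, 0, 0], -7, 0.47], [[0, 0, 0], -7, 0.47], [[0, 0, 0], -3, 0.47]])

```text
clock: 24.37
eef_pos: [574.2, -26.8, 192.6]
eef_rot: [3.142, -0.0, 2.966]
wrist_force: [-0.7, 0.0, -0.0]
finger_gap: 44.5
```

Emit:
carry_out(deltas=[[[0, 0, 0], 0, 0.47], [[0, 0, 0], 0, 0.47]])

```text
clock: 24.53
eef_pos: [574.2, -26.8, 192.6]
eef_rot: [3.142, -0.0, 2.958]
wrist_force: [-0.1, -0.3, 0.0]
finger_gap: 44.2
```

```bash
python3 -c "
from h import *
plan(574.1,-27.4,146,79.5)
p,d=vision.camera('scene'); cv2.imwrite('pics/s10.png',cv2.resize(p[160:230,300:370,::-1],None,fx=8,fy=8,interpolation=cv2.INTER_CUBIC))"
```

```text
t 24.53 pos [574.2 -26.8 192.6] yaw 169.5 toolY 79.5 q1,q6 [ -6.3 -85.8]
shift cm (tool axes now) [ 0.   -0.06  4.66]
turn options [-540.0, -360.0, -180.0, -0.0, 180.0, 360.0, 540.0] q6 room -60.2 231.8
F [-0.1 -0.3  0. ] M [ 0.01  -0.101 -0.012] gap 44.2
```

View pics/s10.png

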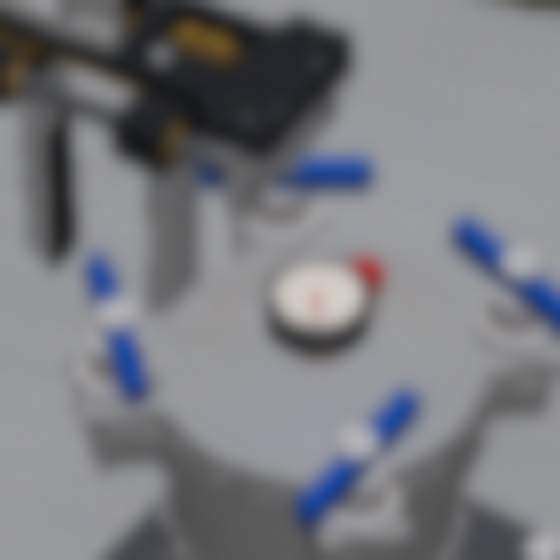

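Emit:
carry_out(deltas=[[[0, -0.05, 1], 0, 0.47], [[0, 0, 1], 0, 0.47], [[0, 0, 0.7], 0, 0.47], [[0, 0, 0.7], 0, 0.47], [[0, 0, 0.6], 0, 0.47], [[0, 0, 0.6], 0, 0.47], [[0, 0, 0], 0, 0.47]])

```text
clock: 25.17
eef_pos: [573.7, -27.3, 145.1]
eef_rot: [-3.141, -0.002, 2.961]
wrist_force: [1.0, 0.2, -0.1]
finger_gap: 44.2
```

Emit:
carry_out(deltas=[[[0, 0, 0], 5, 0.47], [[0, 0, 0], 5, 0.47], [[0, 0, 0], 5, 0.47], [[0, 0, 0], 5, 0.47], [[0, 0, 0], 5, 0.47]])

```text
clock: 25.58
eef_pos: [574.0, -27.1, 146.5]
eef_rot: [-3.141, -0.001, 2.521]
wrist_force: [-1.0, 1.7, -0.9]
finger_gap: 44.3
```

```bash
python3 -c "
from h import *
plan(574.1,-27.4,146,79.5)"
```

```text
t 25.58 pos [574.  -27.1 146.5] yaw 144.4 toolY 54.4 q1,q6 [ -6.4 -60.8]
shift cm (tool axes now) [-0.03 -0.02  0.05]
turn options [-565.1, -385.1, -205.1, -25.1, 154.9, 334.9, 514.9] q6 room -85.2 206.8
F [-1.   1.7 -0.9] M [0.269 0.24  0.054] gap 44.3
```

Emit:
carry_out(deltas=[[[0, 0, 0], 7, 0.47], [[0, 0, 0], 7, 0.47], [[0, 0, 0], 7, 0.47], [[0, 0, 0], 7, 0.47], [[0, 0, 0], 7, 0.47], [[0, 0, 0.1], 7, 0.47], [[0, 0, 0], 7, 0.47], [[0, 0, 0], 7, 0.47], [[0, 0, 0], 7, 0.47], [[0, 0, 0], 7, 0.47], [[0, 0, 0], 7, 0.47], [[0, 0, 0], 7, 0.47]])

```text
clock: 26.58
eef_pos: [573.9, -27.6, 145.4]
eef_rot: [-3.141, 0.001, 1.053]
wrist_force: [-1.9, -2.2, -1.7]
finger_gap: 44.3
```

```bash
python3 -c "
from h import *
plan(574.1,-27.4,146,79.5)"
```

```text
t 26.58 pos [573.9 -27.6 145.4] yaw 60.3 toolY 150.3 q1,q6 [-6.4 23.3]
shift cm (tool axes now) [ 0.03  0.   -0.06]
turn options [-649.2, -469.2, -289.2, -109.2, 70.8, 250.8, 430.8] q6 room -169.3 122.7
F [-1.9 -2.2 -1.7] M [-0.404  0.283  0.107] gap 44.3
```

Emit:
carry_out(deltas=[[[0, 0, 0], 5, 0.47], [[0, 0, 0], 5, 0.47], [[0, 0, 0], 5, 0.47], [[0, 0, 0], 5, 0.47]])

```text
clock: 26.92
eef_pos: [573.9, -27.5, 145.4]
eef_rot: [-3.141, 0.001, 0.706]
wrist_force: [-2.5, -1.5, -0.7]
finger_gap: 44.0
```

```bash
python3 -c "
from h import *
plan(574.1,-27.4,146,79.5)"
```

```text
t 26.92 pos [573.9 -27.5 145.4] yaw 40.4 toolY 130.4 q1,q6 [-6.4 43.2]
shift cm (tool axes now) [ 0.02  0.   -0.06]
turn options [-669.1, -489.1, -309.1, -129.1, 50.9, 230.9, 410.9] q6 room -189.2 102.8
F [-2.5 -1.5 -0.7] M [-0.26   0.363  0.085] gap 44.0
```

Emit:
carry_out(deltas=[[[0, 0, 0], 5, 0.47], [[0, 0, 0], 5, 0.47], [[0, 0, 0], 3, 0.47]])

```text
clock: 27.17
eef_pos: [573.9, -27.4, 145.5]
eef_rot: [-3.141, 0.001, 0.478]
wrist_force: [-1.6, -0.7, -0.7]
finger_gap: 44.1
```

```bash
python3 -c "
from h import *
plan(574.1,-27.4,146,79.5)"
```

```text
t 27.17 pos [573.9 -27.4 145.5] yaw 27.4 toolY 117.4 q1,q6 [-6.4 56.2]
shift cm (tool axes now) [ 0.02  0.01 -0.05]
turn options [-682.1, -502.1, -322.1, -142.1, 37.9, 217.9, 397.9] q6 room -202.2 89.8
F [-1.6 -0.7 -0.7] M [-0.198  0.418  0.057] gap 44.1
```

Emit:
carry_out(deltas=[[[0, 0, 0], 4, 0.47], [[0, 0, 0], 4, 0.47], [[0, 0, 0], 4, 0.47]])

```text
clock: 27.42
eef_pos: [573.9, -27.4, 145.5]
eef_rot: [-3.141, 0.001, 0.27]
wrist_force: [-2.8, 0.0, -2.2]
finger_gap: 44.4
```

```bash
python3 -c "
from h import *
plan(574.1,-27.4,146,79.5)"
```

```text
t 27.42 pos [573.9 -27.4 145.5] yaw 15.5 toolY 105.5 q1,q6 [-6.4 68.1]
shift cm (tool axes now) [ 0.02  0.01 -0.05]
turn options [-694.0, -514.0, -334.0, -154.0, 26.0, 206.0, 386.0] q6 room -214.1 77.9
F [-2.8  0.  -2.2] M [-0.035  0.446  0.054] gap 44.4
```

Emit:
carry_out(deltas=[[[0, 0, 0], 4, 0.47], [[0, 0, 0], 4, 0.47], [[0, 0, 0], 4, 0.47]])

```text
clock: 27.67
eef_pos: [573.9, -27.3, 145.5]
eef_rot: [-3.142, 0.001, 0.061]
wrist_force: [-2.7, 0.3, -1.7]
finger_gap: 44.2
```

```bash
python3 -c "
from h import *
plan(574.1,-27.4,146,79.5)"
```

```text
t 27.67 pos [573.9 -27.3 145.5] yaw 3.5 toolY 93.5 q1,q6 [-6.4 80.2]
shift cm (tool axes now) [ 0.02  0.01 -0.05]
turn options [-706.0, -526.0, -346.0, -166.0, 14.0, 194.0, 374.0] q6 room -226.2 65.8
F [-2.7  0.3 -1.7] M [-0.015  0.451  0.075] gap 44.2
```

Emit:
carry_out(deltas=[[[0, 0, 0], 4, 0.47], [[0, 0, 0], 4, 0.47], [[0, 0, 0], 4, 0.47]])

```text
clock: 27.92
eef_pos: [573.6, -27.2, 145.3]
eef_rot: [3.141, 0.002, -0.149]
wrist_force: [-4.7, 0.3, -0.3]
finger_gap: 44.2
```

```bash
python3 -c "
from h import *
plan(574.1,-27.4,146,79.5)"
```

```text
t 27.92 pos [573.6 -27.2 145.3] yaw -8.5 toolY 81.5 q1,q6 [-6.4 92.1]
shift cm (tool axes now) [ 0.05  0.01 -0.07]
turn options [-718.0, -538.0, -358.0, -178.0, 2.0, 182.0, 362.0] q6 room -238.1 53.9
F [-4.7  0.3 -0.3] M [0.14  0.913 0.113] gap 44.2
```

Emit:
carry_out(deltas=[[[0, 0, 0], 4, 0.47], [[0, 0, 0], 4, 0.47], [[0, 0, 0], 2, 0.47]])

```text
clock: 28.17
eef_pos: [573.2, -27.0, 145.1]
eef_rot: [3.141, 0.003, -0.324]
wrist_force: [-7.0, 2.3, -0.8]
finger_gap: 44.1
```

```bash
python3 -c "
from h import *
plan(574.1,-27.4,146,79.5)"
```

```text
t 28.17 pos [573.2 -27.  145.1] yaw -18.5 toolY 71.5 q1,q6 [ -6.4 102.2]
shift cm (tool axes now) [ 0.1   0.   -0.09]
turn options [-728.0, -548.0, -368.0, -188.0, -8.0, 172.0, 352.0] q6 room -248.2 43.8
F [-7.   2.3 -0.8] M [0.346 1.373 0.116] gap 44.1
```

Emit:
carry_out(deltas=[[[0, 0, 0], 4, 0.47], [[0, 0, 0], 4, 0.47]])

```text
clock: 28.33
eef_pos: [573.0, -26.9, 145.1]
eef_rot: [3.141, 0.003, -0.462]
wrist_force: [-7.1, 2.0, -0.8]
finger_gap: 44.5
```

```bash
python3 -c "
from h import *
plan(574.1,-27.4,146,79.5)"
```

```text
t 28.33 pos [573.  -26.9 145.1] yaw -26.5 toolY 63.5 q1,q6 [ -6.4 110.1]
shift cm (tool axes now) [ 0.12 -0.   -0.09]
turn options [-736.0, -556.0, -376.0, -196.0, -16.0, 164.0, 344.0] q6 room -256.1 35.9
F [-7.1  2.  -0.8] M [0.421 1.438 0.232] gap 44.5
```

Emit:
carry_out(deltas=[[[0, 0, 0], 4, 0.47], [[0, 0, 0], 4, 0.47]])

```text
clock: 28.5
eef_pos: [573.0, -26.9, 145.0]
eef_rot: [3.14, 0.003, -0.602]
wrist_force: [-7.0, 1.9, -1.9]
finger_gap: 44.4
```

```bash
python3 -c "
from h import *
plan(574.1,-27.4,146,79.5)"
```

```text
t 28.5 pos [573.  -26.9 145. ] yaw -34.5 toolY 55.5 q1,q6 [ -6.4 118.1]
shift cm (tool axes now) [ 0.12 -0.02 -0.1 ]
turn options [-744.0, -564.0, -384.0, -204.0, -24.0, 156.0, 336.0] q6 room -264.1 27.9
F [-7.   1.9 -1.9] M [0.386 1.357 0.316] gap 44.4
```

Emit:
carry_out(deltas=[[[0, 0, 0], 4, 0.47], [[0, 0, 0], 4, 0.47]])

```text
clock: 28.67
eef_pos: [573.0, -26.9, 144.9]
eef_rot: [3.14, 0.003, -0.742]
wrist_force: [-7.2, 3.0, -2.1]
finger_gap: 43.9
```

```bash
python3 -c "
from h import *
plan(574.1,-27.4,146,79.5)
p,d=vision.camera('scene'); cv2.imwrite('pics/s11.png',cv2.resize(p[160:230,300:370,::-1],None,fx=8,fy=8,interpolation=cv2.INTER_CUBIC))"
```

```text
t 28.67 pos [573.  -26.9 144.9] yaw -42.5 toolY 47.5 q1,q6 [ -6.4 126.1]
shift cm (tool axes now) [ 0.11 -0.04 -0.11]
turn options [-752.0, -572.0, -392.0, -212.0, -32.0, 148.0, 328.0] q6 room -272.1 19.9
F [-7.2  3.  -2.1] M [0.415 1.342 0.42 ] gap 43.9
```

View pics/s11.png

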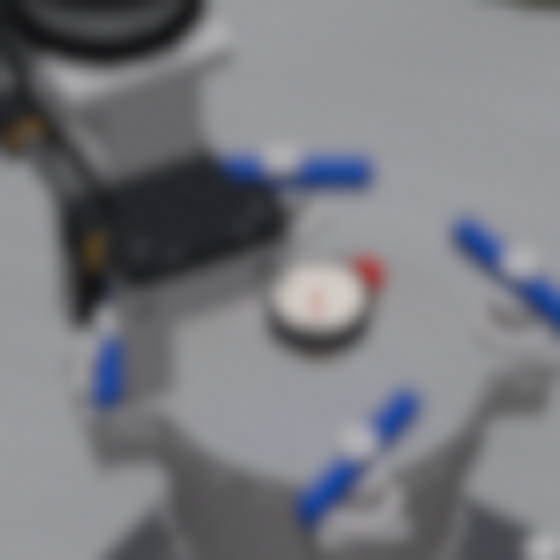

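Emit:
carry_out(deltas=[[[0, 0, 0], -4, 0.47], [[0, 0, 0], -4, 0.47], [[0, 0, -1], 0, 0.47], [[0, 0, -2], 0, 0.47], [[0, 0, -1.6], 0, 0.47], [[0, 0, 0], 0, 0.47]])

```text
clock: 29.22
eef_pos: [575.6, -27.5, 195.7]
eef_rot: [-3.139, -0.005, -0.601]
wrist_force: [0.0, -0.9, 0.3]
finger_gap: 44.4
```

```bash
python3 -c "
from h import *
plan(489.9,113.4,190,103.5)"
```

```text
t 29.22 pos [575.6 -27.5 195.7] yaw -34.5 toolY 55.5 q1,q6 [ -6.4 118.1]
shift cm (tool axes now) [-15.04  -6.76   0.51]
turn options [-768.0, -588.0, -408.0, -228.0, -48.0, 132.0, 312.0] q6 room -264.1 27.9
F [ 0.  -0.9  0.3] M [ 0.083 -0.005 -0.018] gap 44.4
```

Emit:
carry_out(deltas=[[[-2.5, -1.14, 0], 0, 0.47], [[-2.5, -1.14, 0], 0, 0.47], [[-2.5, -1.14, 0], 0, 0.47], [[-2.5, -1.14, 0], 0, 0.47], [[-2.5, -1.14, 0], 0, 0.47], [[-2.42, -1.14, 0], 0, 0.47], [[0, 0, 0], -7, 0.47], [[0, 0, 0], -7, 0.47], [[0, 0, 0], -7, 0.47], [[0, 0, 0], -7, 0.47], [[0, 0, 0], -7, 0.47], [[0, 0, 0], -7, 0.47], [[0, 0, 0], -7, 0.47], [[0, 0, 0], -7, 0.47], [[0, 0, 0], -7, 0.47], [[0, 0, 0], -7, 0.47], [[0, 0, 0], -7, 0.47], [[0, 0, 0], -7, 0.47], [[0, 0, 0], -7, 0.47], [[0, 0, 0], -7, 0.47]])

```text
clock: 30.88
eef_pos: [489.5, 113.3, 191.4]
eef_rot: [-3.142, 0.0, 1.116]
wrist_force: [0.2, 0.9, 0.8]
finger_gap: 44.1
```

Emit:
carry_out(deltas=[[[0, 0, 0], -7, 0.47], [[0, 0, 0], -7, 0.47], [[0, 0, 0], -7, 0.47], [[0, 0, 0], -7, 0.47], [[0, 0, 0], -7, 0.47], [[0, 0, 0], -7, 0.47], [[0, 0, 0], -7, 0.47], [[0, 0, 0], -7, 0.47], [[0, 0, 0], -7, 0.47], [[0, 0, 0], -7, 0.47], [[0, 0, 0], -7, 0.47], [[0, 0, 0], -7, 0.47], [[0, 0, 0], -7, 0.47], [[0, 0, 0], -7, 0.47], [[0, 0, 0], -7, 0.47], [[0, 0, 0], -7, 0.47], [[0, 0, 0], -7, 0.47], [[0, 0, 0], -7, 0.47], [[0, 0, 0], -4, 0.47], [[0, 0, 0], 0, 0.47]])

```text
clock: 32.55
eef_pos: [489.5, 113.3, 191.4]
eef_rot: [3.142, -0.0, -2.901]
wrist_force: [-0.3, -0.1, 0.6]
finger_gap: 44.2
```

```bash
python3 -c "
from h import *
plan(489.9,113.4,146,103.5)
p,d=vision.camera('scene'); cv2.imwrite('pics/s12.png',cv2.resize(p[160:230,310:380,::-1],None,fx=8,fy=8,interpolation=cv2.INTER_CUBIC))"
```

```text
t 32.55 pos [489.5 113.3 191.4] yaw -166.2 toolY 103.8 q1,q6 [  8.9 -94.9]
shift cm (tool axes now) [-0.04  0.    4.54]
turn options [-899.7, -719.7, -539.7, -359.7, -179.7, 0.3, 180.3] q6 room -51.1 240.9
F [-0.3 -0.1  0.6] M [ 0.09 -0.15  0.03] gap 44.2
```

View pics/s12.png

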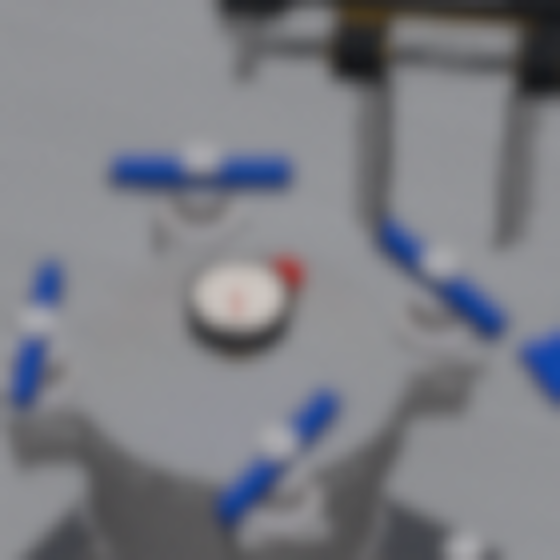

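Emit:
carry_out(deltas=[[[-0.04, 0, 1], 0, 0.47], [[0, 0, 1], 0, 0.47], [[0, 0, 0.7], 0, 0.47], [[0, 0, 0.7], 0, 0.47], [[0, 0, 0.6], 0, 0.47], [[0, 0, 0.5], 0, 0.47], [[0, 0, 0], 0, 0.47]])

```text
clock: 33.18
eef_pos: [489.5, 113.3, 145.4]
eef_rot: [3.141, -0.002, -2.903]
wrist_force: [-0.6, 0.2, -0.8]
finger_gap: 44.6
```

Emit:
carry_out(deltas=[[[0, 0, 0], 5, 0.47], [[0, 0, 0], 5, 0.47], [[0, 0, 0], 5, 0.47], [[0, 0, 0], 5, 0.47], [[0, 0, 0], 5, 0.47]])

```text
clock: 33.6
eef_pos: [489.6, 113.5, 146.5]
eef_rot: [-3.141, -0.001, 2.94]
wrist_force: [-2.0, 1.3, -0.5]
finger_gap: 43.8
```

```bash
python3 -c "
from h import *
plan(489.9,113.4,146,103.5)"
```

```text
t 33.6 pos [489.6 113.5 146.5] yaw 168.4 toolY 78.4 q1,q6 [  8.9 -69.6]
shift cm (tool axes now) [-0.03 -0.    0.05]
turn options [-565.1, -385.1, -205.1, -25.1, 154.9, 334.9, 514.9] q6 room -76.4 215.6
F [-2.   1.3 -0.5] M [0.181 0.297 0.113] gap 43.8
```

Emit:
carry_out(deltas=[[[0, 0, 0], 7, 0.47], [[0, 0, 0], 7, 0.47], [[0, 0, 0], 7, 0.47], [[0, 0, 0], 7, 0.47], [[0, 0, 0], 7, 0.47], [[0, 0, 0], 7, 0.47], [[0, 0, 0], 7, 0.47], [[0, 0, 0.1], 7, 0.47], [[0, 0, 0], 7, 0.47], [[0, 0, 0], 7, 0.47], [[0, 0, 0], 7, 0.47], [[0, 0, 0], 7, 0.47]])

```text
clock: 34.6
eef_pos: [489.8, 113.1, 145.5]
eef_rot: [-3.141, 0.001, 1.472]
wrist_force: [-0.8, -2.2, -2.8]
finger_gap: 44.4
```

```bash
python3 -c "
from h import *
plan(489.9,113.4,146,103.5)"
```

```text
t 34.6 pos [489.8 113.1 145.5] yaw 84.3 toolY 174.3 q1,q6 [ 8.8 14.5]
shift cm (tool axes now) [ 0.03  0.01 -0.05]
turn options [-649.2, -469.2, -289.2, -109.2, 70.8, 250.8, 430.8] q6 room -160.5 131.5
F [-0.8 -2.2 -2.8] M [-0.542  0.074  0.074] gap 44.4
```

Emit:
carry_out(deltas=[[[0, 0, 0], 5, 0.47], [[0, 0, 0], 5, 0.47], [[0, 0, 0], 5, 0.47], [[0, 0, 0], 5, 0.47]])

```text
clock: 34.93
eef_pos: [489.7, 113.1, 145.5]
eef_rot: [-3.141, 0.001, 1.124]
wrist_force: [-1.4, -2.0, -1.1]
finger_gap: 43.9
```

```bash
python3 -c "
from h import *
plan(489.9,113.4,146,103.5)"
```

```text
t 34.93 pos [489.7 113.1 145.5] yaw 64.4 toolY 154.4 q1,q6 [ 8.8 34.4]
shift cm (tool axes now) [ 0.03  0.   -0.05]
turn options [-669.1, -489.1, -309.1, -129.1, 50.9, 230.9, 410.9] q6 room -180.4 111.6
F [-1.4 -2.  -1.1] M [-0.37   0.207  0.048] gap 43.9
```

Nut about 119° so far; creep up from here.

Emit:
carry_out(deltas=[[[0, 0, 0], 5, 0.47], [[0, 0, 0], 5, 0.47], [[0, 0, 0], 3, 0.47]])

```text
clock: 35.18
eef_pos: [489.7, 113.2, 145.5]
eef_rot: [-3.141, 0.001, 0.897]
wrist_force: [-1.1, -2.5, -1.8]
finger_gap: 44.1
```

```bash
python3 -c "
from h import *
plan(489.9,113.4,146,103.5)"
```

```text
t 35.18 pos [489.7 113.2 145.5] yaw 51.4 toolY 141.4 q1,q6 [ 8.9 47.5]
shift cm (tool axes now) [ 0.02  0.   -0.05]
turn options [-682.1, -502.1, -322.1, -142.1, 37.9, 217.9, 397.9] q6 room -193.5 98.5
F [-1.1 -2.5 -1.8] M [-0.375  0.259  0.029] gap 44.1
```

Emit:
carry_out(deltas=[[[0, 0, 0], 5, 0.47], [[0, 0, 0], 5, 0.47], [[0, 0, 0], 3, 0.47]])

```text
clock: 35.43
eef_pos: [489.7, 113.2, 145.5]
eef_rot: [-3.141, 0.001, 0.67]
wrist_force: [-1.3, -1.2, -0.5]
finger_gap: 44.3
```

```bash
python3 -c "
from h import *
plan(489.9,113.4,146,103.5)"
```

```text
t 35.43 pos [489.7 113.2 145.5] yaw 38.4 toolY 128.4 q1,q6 [ 8.9 60.5]
shift cm (tool axes now) [ 0.03  0.   -0.05]
turn options [-695.1, -515.1, -335.1, -155.1, 24.9, 204.9, 384.9] q6 room -206.5 85.5
F [-1.3 -1.2 -0.5] M [-0.307  0.372  0.052] gap 44.3
```

Emit:
carry_out(deltas=[[[0, 0, 0], 5, 0.47], [[0, 0, 0], 5, 0.47]])

```text
clock: 35.6
eef_pos: [489.4, 113.2, 145.4]
eef_rot: [-3.141, 0.002, 0.496]
wrist_force: [-3.6, -3.3, -2.1]
finger_gap: 44.1
```

```bash
python3 -c "
from h import *
plan(489.9,113.4,146,103.5)"
```

```text
t 35.6 pos [489.4 113.2 145.4] yaw 28.4 toolY 118.4 q1,q6 [ 8.9 70.4]
shift cm (tool axes now) [ 0.05  0.   -0.06]
turn options [-705.1, -525.1, -345.1, -165.1, 14.9, 194.9, 374.9] q6 room -216.4 75.6
F [-3.6 -3.3 -2.1] M [-0.488  0.731  0.157] gap 44.1
```

Emit:
carry_out(deltas=[[[0, 0, 0], 5, 0.47], [[0, 0, 0], 5, 0.47]])

```text
clock: 35.77
eef_pos: [489.0, 113.0, 145.2]
eef_rot: [3.142, 0.003, 0.322]
wrist_force: [-8.2, -3.3, -0.8]
finger_gap: 44.1
```

```bash
python3 -c "
from h import *
plan(489.9,113.4,146,103.5)"
```

```text
t 35.77 pos [489.  113.  145.2] yaw 18.4 toolY 108.4 q1,q6 [ 8.9 80.4]
shift cm (tool axes now) [ 0.1  -0.   -0.08]
turn options [-715.1, -535.1, -355.1, -175.1, 4.9, 184.9, 364.9] q6 room -226.4 65.6
F [-8.2 -3.3 -0.8] M [-0.565  1.296  0.172] gap 44.1
```

Emit:
carry_out(deltas=[[[0, 0, 0], 4, 0.47], [[0, 0, 0], 4, 0.47]])

```text
clock: 35.93
eef_pos: [488.6, 113.1, 145.1]
eef_rot: [3.141, 0.004, 0.183]
wrist_force: [-10.9, -2.5, 0.1]
finger_gap: 44.5
```

```bash
python3 -c "
from h import *
plan(489.9,113.4,146,103.5)"
```

```text
t 35.93 pos [488.6 113.1 145.1] yaw 10.5 toolY 100.5 q1,q6 [ 8.9 88.4]
shift cm (tool axes now) [ 0.14 -0.01 -0.09]
turn options [-723.0, -543.0, -363.0, -183.0, -3.0, 177.0, 357.0] q6 room -234.4 57.6
F [-10.9  -2.5   0.1] M [-0.523  1.947  0.238] gap 44.5
```

Emit:
carry_out(deltas=[[[0, 0, 0], 3, 0.47], [[0, 0, 0], 3, 0.47]])

```text
clock: 36.1
eef_pos: [488.3, 113.1, 145.0]
eef_rot: [3.141, 0.005, 0.079]
wrist_force: [-12.0, -1.8, 0.7]
finger_gap: 44.6
```

```bash
python3 -c "
from h import *
plan(489.9,113.4,146,103.5)"
```

```text
t 36.1 pos [488.3 113.1 145. ] yaw 4.5 toolY 94.5 q1,q6 [ 8.9 94.3]
shift cm (tool axes now) [ 0.17 -0.01 -0.1 ]
turn options [-729.0, -549.0, -369.0, -189.0, -9.0, 171.0, 351.0] q6 room -240.3 51.7
F [-12.   -1.8   0.7] M [-0.326  2.261  0.289] gap 44.6
```

Emit:
carry_out(deltas=[[[0, 0, 0], 3, 0.47], [[0, 0, 0], 3, 0.47]])

```text
clock: 36.27
eef_pos: [488.1, 113.2, 145.0]
eef_rot: [3.141, 0.005, -0.025]
wrist_force: [-12.5, -1.6, -0.3]
finger_gap: 44.2
```

```bash
python3 -c "
from h import *
plan(489.9,113.4,146,103.5)"
```

```text
t 36.27 pos [488.1 113.2 145. ] yaw -1.5 toolY 88.5 q1,q6 [  8.9 100.3]
shift cm (tool axes now) [ 0.17 -0.03 -0.11]
turn options [-735.0, -555.0, -375.0, -195.0, -15.0, 165.0, 345.0] q6 room -246.3 45.7
F [-12.5  -1.6  -0.3] M [-0.263  2.277  0.335] gap 44.2
```

Emit:
carry_out(deltas=[[[0, 0, 0], 3, 0.47], [[0, 0, 0], 1, 0.47]])

```text
clock: 36.43
eef_pos: [488.2, 113.3, 144.9]
eef_rot: [3.14, 0.005, -0.096]
wrist_force: [-11.3, -0.2, -0.0]
finger_gap: 44.6
```

```bash
python3 -c "
from h import *
plan(489.9,113.4,146,103.5)"
```

```text
t 36.43 pos [488.2 113.3 144.9] yaw -5.5 toolY 84.5 q1,q6 [  8.9 104.4]
shift cm (tool axes now) [ 0.17 -0.03 -0.11]
turn options [-739.0, -559.0, -379.0, -199.0, -19.0, 161.0, 341.0] q6 room -250.4 41.6
F [-11.3  -0.2  -0. ] M [-0.181  2.048  0.287] gap 44.6
```

Emit:
carry_out(deltas=[[[0, 0, 0], 3, 0.47], [[0, 0, 0], 2, 0.47]])

```text
clock: 36.6
eef_pos: [488.1, 113.3, 144.8]
eef_rot: [3.14, 0.005, -0.182]
wrist_force: [-12.3, -0.9, 0.5]
finger_gap: 44.4
```

```bash
python3 -c "
from h import *
plan(489.9,113.4,146,103.5)
p,d=vision.camera('scene')
plan(489.9,113.4,146,103.5)"
```

```text
t 36.6 pos [488.1 113.3 144.8] yaw -10.4 toolY 79.6 q1,q6 [  8.9 109.3]
shift cm (tool axes now) [ 0.18 -0.04 -0.12]
turn options [-743.9, -563.9, -383.9, -203.9, -23.9, 156.1, 336.1] q6 room -255.3 36.7
F [-12.3  -0.9   0.5] M [-0.159  2.255  0.366] gap 44.4
t 36.65 pos [488.2 113.3 144.9] yaw -10.6 toolY 79.4 q1,q6 [  8.9 109.4]
shift cm (tool axes now) [ 0.17 -0.04 -0.11]
turn options [-744.1, -564.1, -384.1, -204.1, -24.1, 155.9, 335.9] q6 room -255.4 36.6
F [-9.   0.6 -1.4] M [0.131 1.706 0.271] gap 44.1
```

Emit:
carry_out(deltas=[[[0, 0, 0], 3, 0.47], [[0, 0, 0], 2, 0.47]])

```text
clock: 36.82
eef_pos: [488.2, 113.4, 144.9]
eef_rot: [3.14, 0.004, -0.269]
wrist_force: [-10.6, -0.1, -0.7]
finger_gap: 44.3
```

```bash
python3 -c "
from h import *
plan(489.9,113.4,146,103.5)"
```

```text
t 36.82 pos [488.2 113.4 144.9] yaw -15.4 toolY 74.6 q1,q6 [  8.9 114.3]
shift cm (tool axes now) [ 0.17 -0.05 -0.12]
turn options [-748.9, -568.9, -388.9, -208.9, -28.9, 151.1, 331.1] q6 room -260.3 31.7
F [-10.6  -0.1  -0.7] M [0.021 2.09  0.48 ] gap 44.3
```

Emit:
carry_out(deltas=[[[0, 0, 0], 0, 0.47], [[0, 0, 0], 0, 0.47]])

```text
clock: 36.98
eef_pos: [488.6, 113.6, 145.0]
eef_rot: [3.141, 0.003, -0.267]
wrist_force: [-7.0, 1.4, -1.9]
finger_gap: 44.6
```

```bash
python3 -c "
from h import *
plan(489.9,113.4,146,103.5)"
```

```text
t 36.98 pos [488.6 113.6 145. ] yaw -15.3 toolY 74.7 q1,q6 [  8.9 114.2]
shift cm (tool axes now) [ 0.13 -0.02 -0.1 ]
turn options [-748.8, -568.8, -388.8, -208.8, -28.8, 151.2, 331.2] q6 room -260.2 31.8
F [-7.   1.4 -1.9] M [0.355 1.419 0.214] gap 44.6
```

Emit:
carry_out(deltas=[[[0, 0, 0], -4, 0.47], [[0, 0, 0], -4, 0.47], [[0, 0, -1], 0, 0.47], [[0, 0, -2], 0, 0.47], [[0, 0, -1.6], 0, 0.47], [[0, 0, 0], 0, 0.47], [[0, 0, 0], 0, 0.47]])

```text
clock: 37.57
eef_pos: [490.3, 113.5, 192.4]
eef_rot: [-3.141, -0.002, -0.129]
wrist_force: [-0.1, 1.0, -1.0]
finger_gap: 44.0
```

```bash
python3 -c "
from h import *
plan(602.2,85.2,190,30)
p,d=vision.camera('scene'); cv2.imwrite('pics/s13.png',cv2.resize(p[160:230,310:380,::-1],None,fx=8,fy=8,interpolation=cv2.INTER_CUBIC))"
```

```text
t 37.57 pos [490.3 113.5 192.4] yaw -7.4 toolY 82.6 q1,q6 [  8.9 106.3]
shift cm (tool axes now) [11.46  1.36  0.26]
turn options [-667.4, -487.4, -307.4, -127.4, 52.6, 232.6, 412.6] q6 room -252.3 39.7
F [-0.1  1.  -1. ] M [ 0.047  0.046 -0.031] gap 44.0
```

View pics/s13.png

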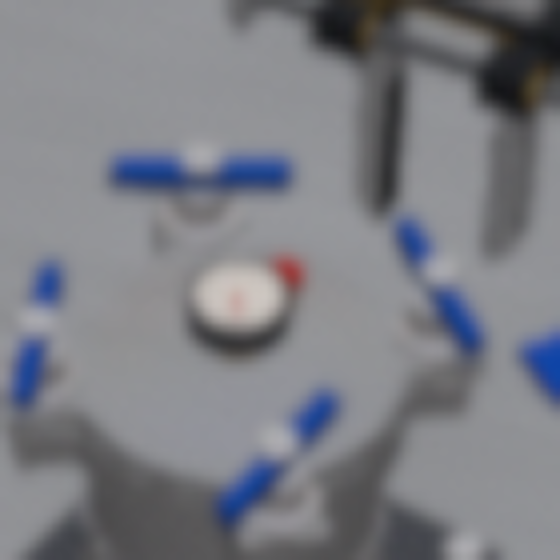

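Emit:
carry_out(deltas=[[[2.8, 0.34, 0], 0, 0.47], [[2.8, 0.34, 0], 0, 0.47], [[2.9, 0.34, 0], 0, 0.47], [[2.9, 0.34, 0], 0, 0.47], [[0, 0, 0], -7.1, 0.47], [[0, 0, 0], -7.1, 0.47], [[0, 0, 0], -7.1, 0.47], [[0, 0, 0], -7.1, 0.47], [[0, 0, 0], -7.1, 0.47], [[0, 0, 0], -7.1, 0.47], [[0, 0, 0], -7.1, 0.47], [[0, 0, 0], -7.1, 0.47], [[0, 0, 0], -7.1, 0.47], [[0, 0, 0], -7.1, 0.47], [[0, 0, 0], -7.1, 0.47], [[0, 0, 0], -7.1, 0.47], [[0, 0, 0], -7.1, 0.47], [[0, 0, 0], -7.1, 0.47], [[0, 0, 0], -7.1, 0.47], [[0, 0, 0], -7.1, 0.47]])

```text
clock: 39.28
eef_pos: [600.9, 85.3, 190.2]
eef_rot: [-3.14, -0.0, 1.86]
wrist_force: [0.4, 0.2, -0.0]
finger_gap: 44.4
```

Emit:
carry_out(deltas=[[[0, 0, 0], -7.1, 0.47], [[0, 0, 0], -6.5, 0.47], [[0, 0, 0], 0, 0.47]])

```text
clock: 39.53
eef_pos: [600.9, 85.3, 190.3]
eef_rot: [-3.14, -0.001, 2.097]
wrist_force: [0.1, 0.2, -0.8]
finger_gap: 44.5
```

```bash
python3 -c "
from h import *
plan(602.2,85.2,146,30)"
```

```text
t 39.53 pos [600.9  85.3 190.3] yaw 120.1 toolY 30.1 q1,q6 [  4.6 -25.5]
shift cm (tool axes now) [-0.08  0.11  4.43]
turn options [-539.9, -359.9, -179.9, 0.1, 180.1, 360.1, 540.1] q6 room -120.5 171.5
F [ 0.1  0.2 -0.8] M [-0.031 -0.073  0.041] gap 44.5
```

Emit:
carry_out(deltas=[[[-0.08, 0.11, 1], 0, 0.47], [[0, 0, 1], 0, 0.47], [[0, 0, 0.9], 0, 0.47], [[0, 0, 0.8], 0, 0.47], [[0, 0, 0.7], 0, 0.47], [[0, 0, 0], 0, 0.47]])

```text
clock: 40.03
eef_pos: [601.9, 85.2, 145.5]
eef_rot: [-3.139, -0.001, 2.091]
wrist_force: [0.5, -1.2, -0.3]
finger_gap: 44.3
```

Emit:
carry_out(deltas=[[[0, 0, 0], 4, 0.47], [[0, 0, 0], 4, 0.47], [[0, 0, 0], 2, 0.47]])

```text
clock: 40.28
eef_pos: [602.8, 85.2, 147.8]
eef_rot: [3.141, 0.0, 1.913]
wrist_force: [0.6, -2.2, -0.7]
finger_gap: 44.0
```

```bash
python3 -c "
from h import *
plan(602.2,85.2,146,30)"
```

```text
t 40.28 pos [602.8  85.2 147.8] yaw 109.6 toolY 19.6 q1,q6 [  4.6 -15. ]
shift cm (tool axes now) [ 0.02 -0.05  0.18]
turn options [-550.4, -370.4, -190.4, -10.4, 169.6, 349.6, 529.6] q6 room -131.0 161.0
F [ 0.6 -2.2 -0.7] M [-0.273 -0.174  0.117] gap 44.0
```

Emit:
carry_out(deltas=[[[0, 0, 0], 2, 0.47]])

```text
clock: 40.37
eef_pos: [602.8, 85.1, 147.7]
eef_rot: [3.141, 0.0, 1.881]
wrist_force: [0.3, -0.8, -1.5]
finger_gap: 44.9
```

```bash
python3 -c "
from h import *
plan(602.2,85.2,146,30)"
```

```text
t 40.37 pos [602.8  85.1 147.7] yaw 107.7 toolY 17.7 q1,q6 [  4.6 -13.1]
shift cm (tool axes now) [ 0.03 -0.05  0.17]
turn options [-552.3, -372.3, -192.3, -12.3, 167.7, 347.7, 527.7] q6 room -132.9 159.1
F [ 0.3 -0.8 -1.5] M [-0.231 -0.163  0.354] gap 44.9
```

Emit:
carry_out(deltas=[[[0, 0, 0], 2, 0.47]])

```text
clock: 40.45
eef_pos: [602.8, 85.0, 147.7]
eef_rot: [3.141, 0.001, 1.846]
wrist_force: [-0.8, -2.2, -1.3]
finger_gap: 44.4
```

```bash
python3 -c "
from h import *
plan(602.2,85.2,146,30)"
```

```text
t 40.45 pos [602.8  85.  147.7] yaw 105.8 toolY 15.8 q1,q6 [  4.6 -11.2]
shift cm (tool axes now) [ 0.03 -0.05  0.17]
turn options [-554.2, -374.2, -194.2, -14.2, 165.8, 345.8, 525.8] q6 room -134.8 157.2
F [-0.8 -2.2 -1.3] M [-0.373 -0.181  0.387] gap 44.4
```

Emit:
carry_out(deltas=[[[0, 0, 0], -4, 0.47], [[0, 0, 0], -4, 0.47], [[0, 0, -1], 0, 0.47], [[0, 0, -2], 0, 0.47], [[0, 0, -1.4], 0, 0.47], [[0, 0, 0], 0, 0.47], [[0, 0, 0], 0, 0.47]])

```text
clock: 41.03
eef_pos: [602.9, 85.3, 192.4]
eef_rot: [3.14, 0.001, 1.986]
wrist_force: [0.4, 0.1, -0.1]
finger_gap: 44.0
```

```bash
python3 -c "
from h import *
plan(461.6,0.9,190,153)"
```

```text
t 41.03 pos [602.9  85.3 192.4] yaw 113.8 toolY 23.8 q1,q6 [  4.6 -19.2]
shift cm (tool axes now) [ -2.02 -16.34   0.21]
turn options [-669.2, -489.2, -309.2, -129.2, 50.8, 230.8, 410.8] q6 room -126.8 165.2
F [ 0.4  0.1 -0.1] M [-0.034 -0.083 -0.036] gap 44.0
```

Now recheck the opposite nut.

Emit:
carry_out(deltas=[[[-0.3, -2.6, 0], 0, 0.47], [[-0.3, -2.8, 0], 0, 0.47], [[-0.35, -2.8, 0], 0, 0.47], [[-0.35, -2.8, 0], 0, 0.47], [[-0.35, -2.8, 0], 0, 0.47], [[-0.37, -2.5, 0], 0, 0.47], [[0, 0, 0], 7, 0.47], [[0, 0, 0], 7, 0.47], [[0, 0, 0], 7, 0.47], [[0, 0, 0], 7, 0.47], [[0, 0, 0], 7, 0.47], [[0, 0, 0], 7, 0.47], [[0, 0, 0], 7, 0.47], [[0, 0, 0], 0, 0.47]])

```text
clock: 42.2
eef_pos: [461.4, 0.8, 190.7]
eef_rot: [-3.14, 0.0, 1.125]
wrist_force: [-0.4, 0.4, -0.8]
finger_gap: 43.9
```

```bash
python3 -c "
from h import *
plan(461.6,0.9,146,153)"
```

```text
t 42.2 pos [461.4   0.8 190.7] yaw 64.5 toolY 154.5 q1,q6 [-4.4 21.1]
shift cm (tool axes now) [0.02 0.03 4.47]
turn options [-718.5, -538.5, -358.5, -178.5, 1.5, 181.5, 361.5] q6 room -167.1 124.9
F [-0.4  0.4 -0.8] M [ 0.024 -0.075  0.033] gap 43.9
```

Emit:
carry_out(deltas=[[[0.02, 0.03, 1], 0, 0.47], [[0, 0, 1], 0, 0.47], [[0, 0, 0.9], 0, 0.47], [[0, 0, 0.8], 0, 0.47], [[0, 0, 0.7], 0, 0.47], [[0, 0, 0], 0, 0.47]])

```text
clock: 42.7
eef_pos: [461.4, 0.9, 145.8]
eef_rot: [-3.139, 0.001, 1.133]
wrist_force: [-0.9, -0.6, -0.2]
finger_gap: 43.9
```

Emit:
carry_out(deltas=[[[0, 0, 0], 4, 0.47], [[0, 0, 0], 4, 0.47], [[0, 0, 0], 3, 0.47]])

```text
clock: 42.95
eef_pos: [461.3, 0.3, 147.3]
eef_rot: [-3.14, 0.003, 0.938]
wrist_force: [-10.4, -7.7, 2.8]
finger_gap: 44.2
```

```bash
python3 -c "
from h import *
plan(461.6,0.9,146,153)"
```

```text
t 42.95 pos [4.613e+02 3.000e-01 1.473e+02] yaw 53.7 toolY 143.7 q1,q6 [-4.5 31.9]
shift cm (tool axes now) [ 0.07 -0.01  0.13]
turn options [-729.3, -549.3, -369.3, -189.3, -9.3, 170.7, 350.7] q6 room -177.9 114.1
F [-10.4  -7.7   2.8] M [-1.486  1.912  0.377] gap 44.2
```

Emit:
carry_out(deltas=[[[0, 0, 0], 2, 0.47]])

```text
clock: 43.03
eef_pos: [460.9, 0.0, 147.3]
eef_rot: [-3.14, 0.004, 0.903]
wrist_force: [-9.6, -7.2, 3.1]
finger_gap: 44.1
```

```bash
python3 -c "
from h import *
plan(461.6,0.9,146,153)"
```

```text
t 43.03 pos [460.9   0.  147.3] yaw 51.8 toolY 141.8 q1,q6 [-4.5 33.8]
shift cm (tool axes now) [0.11 0.   0.13]
turn options [-731.2, -551.2, -371.2, -191.2, -11.2, 168.8, 348.8] q6 room -179.8 112.2
F [-9.6 -7.2  3.1] M [-1.419  1.912  0.417] gap 44.1
```

Emit:
carry_out(deltas=[[[0, 0, 0], -4, 0.47], [[0, 0, 0], -4, 0.47], [[0, 0, -1], 0, 0.47], [[0, 0, -2], 0, 0.47], [[0, 0, -2.5], 0, 0.47], [[0, 0, -3], 0, 0.47], [[-3, 0, -3], 0, 0.47], [[-3, -1, -3], 0, 0.47], [[-3.5, 1, 0], 0, 0.47], [[-3.5, 1, 0], 0, 0.47], [[-3.5, 1, 0], 0, 0.47], [[-3.5, 1, 0], 0, 0.47], [[-3.5, 1, 0], 0, 0.47], [[-3, 0.8, 0], 0, 0.47], [[0, 0, 0], 0, 0.47]])

```text
clock: 44.28
eef_pos: [370.5, -254.8, 291.3]
eef_rot: [3.141, 0.001, 1.039]
wrist_force: [0.2, 0.0, -0.6]
finger_gap: 44.2
```

Run:
```python
from h import *
plan(574.1,-27.4,190,55)
for n,z in (("top",182),("scene",180)):
    p,d=vision.camera(n); cv2.imwrite(f"pics/{n}9.png",p[:,:,::-1])
    for x in fit(n,p,z): print(n,x[0].round(1),round(x[1],1),round(x[2],1))
    d0=np.load(f"pics/{n}0.npy")
    v,u=np.mgrid[0:400,0:640]; 
    for nm,dd in (("before",d0),("after",d)):
        P=depthpts(n,np.c_[u.ravel(),v.ravel()],dd.ravel()); r=np.hypot(P[:,0]-532,P[:,1]-43)
        k=(r>28)&(r<60)&(abs(P[:,2]-152)<8); A=np.c_[P[k,:2]-[532,43],np.ones(k.sum())]
        print(n,nm,k.sum(),np.linalg.lstsq(A,P[k,2],rcond=None)[0].round(4))
```

```text
t 44.28 pos [ 370.5 -254.8  291.3] yaw 59.5 toolY 149.5 q1,q6 [-39.2  -8.7]
shift cm (tool axes now) [29.93  6.01 10.11]
turn options [-625.5, -445.5, -265.5, -85.5, 94.5, 274.5, 454.5] q6 room -137.3 154.7
F [ 0.2  0.  -0.6] M [-0.075 -0.018 -0.053] gap 44.2
top [601.5  83.6] 162.2 72.5
top [573.4 -27.8] 12.6 74.9
top [488.9 111.6] 41.3 72.3
top [461.4   0.6] 108.7 72.5
top before 1270 [3.300000e-03 1.000000e-04 1.545338e+02]
top after 1312 [ 4.000000e-03 -0.000000e+00  1.521369e+02]
scene [463.8   3.5] 110.2 66.3
scene [492.7 115.1] 40.5 72.1
scene [605.4  86.8] 162.3 73.7
scene before 413 [-3.900000e-03 -2.000000e-03  1.544363e+02]
scene after 456 [-1.700000e-03  8.400000e-03  1.530914e+02]
```

View pics/scene9.png

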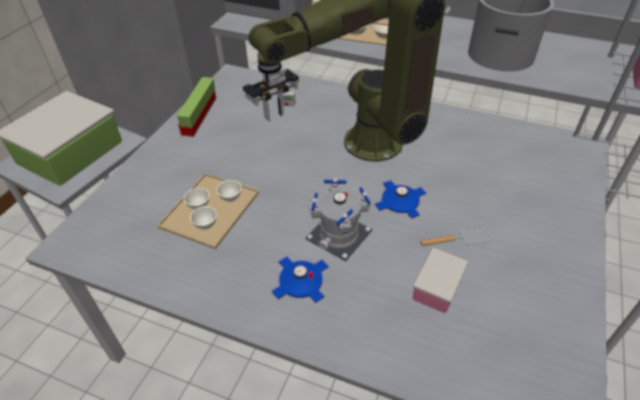

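```bash
python3 -c "
from h import *
s=manip.read_state(); print(s['clock'],abs(s['qd']).max()); print(workorder.sign_off())"
```

```text
44.3833 0.04476346586045033
the job is handed in; nothing more can be done
None
```

I tightened all four T-bar nuts clockwise in cross order and handed the job in at 44.4 s; no verdict came back. I turned each nut with the two part-open fingers pushing on both ends of the bar, and stopped when the wrist moment said it was firm.

| Order | Nut, by position (x, y in mm) | Turned, by camera (about) | Peak torque while turning |
|---|---|---|---|
| 1 | (602, 85) | 199° | 0.42 N m |
| 2 | (462, 1), diagonally opposite | 179° | 0.43 N m |
| 3 | (574, -27) | 202° | 0.42 N m |
| 4 | (490, 113) | 198° | 0.48 N m, 0.21 once held still |

- **Recheck:** after all four were tight, I went back to the first pair. They were still firm, at about 0.39 and 0.42 N m. I did not recheck the third and fourth nuts.
- **Lid:** in the top camera it dropped 2.4 mm, and its tilt changed by less than 0.001 rad. The scene camera disagreed: a drop of about 1.3 mm and a tilt of about 0.008 rad. Its fit used far fewer points, so I trusted the top view.
- **Everything else:** in the last picture the bowls, tub, spatula and blue lids look where they were, and the arm is clear of everything.
- **Fingertip position:** the cameras showed the fingertips about 22 mm above the reported TCP, although the notes say 22 mm ahead of it. I set the working height from the camera and from contact with the bars. This cost a few seconds at the first nut.
- **Camera mismatch:** the two cameras placed the pot about 3 mm apart. I used a point between them, weighted to the top view.

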